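Set up the tablet counter: butt the trays, hang the cassettes

TASK

Set the counting machine up for a count. First, before any cassette hangs, slide the two steel catch trays home side by side: each with its back wall flush against the machine's front face, butted together so that no gap is left between them, and the joint at the middle of the row of screws. Then hang every white tablet cassette standing ready on the counter on a screw of its own (whichever you like), keyhole over the screw head and pulled down until it locks at the end of the slot; finish with the trays still so and do not disturb the scoop, the pill popper and the white tub.

Things in the scene. Friction and masses are not known exactly. Their poses are not given: they have to be found in the camera images.
- machine: beige tablet counting machine, fixed box 200 deep, 340 wide, 190 high, flat upright front face towards the robot, down to the counter; origin: foot of that face at mid-width; +x into the machine, square to the face, +y along the face to the robot's left. On its deck a hopper (to 280 high, axis 135 behind the face, y -90) and a knob; the first 80 of deck is bare
- screw1 (a point): steel screw standing out of the machine's front face towards the robot, the leftmost (machine y +108) of four in a row, spaced 72; round head 16 across and 4 thick, its underside 6 off the face; shank 6 across. Point: on the screw's axis, 3 off the face, 165 above the counter. Axes as the machine's
- screw2 (a point): steel screw standing out of the machine's front face towards the robot, second from the left (+36) of four in a row, spaced 72; round head 16 across and 4 thick, its underside 6 off the face; shank 6 across. Point: on the screw's axis, 3 off the face, 165 above the counter. Axes as the machine's
- screw3 (a point): steel screw standing out of the machine's front face towards the robot, third from the left (-36) of four in a row, spaced 72; round head 16 across and 4 thick, its underside 6 off the face; shank 6 across. Point: on the screw's axis, 3 off the face, 165 above the counter. Axes as the machine's
- screw4 (a point): steel screw standing out of the machine's front face towards the robot, the rightmost (-108) of four in a row, spaced 72; round head 16 across and 4 thick, its underside 6 off the face; shank 6 across. Point: on the screw's axis, 3 off the face, 165 above the counter. Axes as the machine's
- tray1: the left of two alike loose steel catch trays, open on top, 120 by 120, walls 36 high, 4 thick, about 250 g; origin: centre of its underside; its back wall (+x, 60 off) belongs against the machine, its centre at machine y about +60. On mid front wall a grip fin 12 thick (x), 50 wide (y), centred at x -54, z 36 to 70. Slides on the counter; fits under hanging cassettes (undersides 63 up)
- tray2: the right of two alike loose steel catch trays, open on top, 120 by 120, walls 36 high, 4 thick, about 250 g; origin: centre of its underside; its back wall (+x, 60 off) belongs against the machine, its centre at machine y about -60. On mid front wall a grip fin 12 thick (x), 50 wide (y), centred at x -54, z 36 to 70. Slides on the counter; fits under hanging cassettes (undersides 63 up)
- tray1_left (a point): left end (+y) of that tray's back wall, on its outer corner, 20 up: tray frame (60, +60, 20)
- tray1_right (a point): right end (-y) of that tray's back wall, on its outer corner, 20 up: tray frame (60, -60, 20)
- tray2_left (a point): left end (+y) of that tray's back wall, on its outer corner, 20 up: tray frame (60, +60, 20)
- tray2_right (a point): right end (-y) of that tray's back wall, on its outer corner, 20 up: tray frame (60, -60, 20)
- cassette1: tablet cassette, one of up to four alike (None if absent): white box 56 wide (y), 48 deep (x -30 to 18), 66 high, about 180 g; origin: under it, mid-width. A 4 thick ear (x 14 to 18, 56 wide) stands above its back (+x) face, z 66 to 117, with the keyhole. Grey grip tab 14 wide (y) by 24 (x), centred at x -10, from z 66 to its top at z 140. Hung, its x axis points along the machine's
- cassette2: tablet cassette, one of up to four alike (None if absent): white box 56 wide (y), 48 deep (x -30 to 18), 66 high, about 180 g; origin: under it, mid-width. A 4 thick ear (x 14 to 18, 56 wide) stands above its back (+x) face, z 66 to 117, with the keyhole. Grey grip tab 14 wide (y) by 24 (x), centred at x -10, from z 66 to its top at z 140. Hung, its x axis points along the machine's
- cassette3: tablet cassette, one of up to four alike (None if absent): white box 56 wide (y), 48 deep (x -30 to 18), 66 high, about 180 g; origin: under it, mid-width. A 4 thick ear (x 14 to 18, 56 wide) stands above its back (+x) face, z 66 to 117, with the keyhole. Grey grip tab 14 wide (y) by 24 (x), centred at x -10, from z 66 to its top at z 140. Hung, its x axis points along the machine's
- cassette4: tablet cassette, one of up to four alike (None if absent): white box 56 wide (y), 48 deep (x -30 to 18), 66 high, about 180 g; origin: under it, mid-width. A 4 thick ear (x 14 to 18, 56 wide) stands above its back (+x) face, z 66 to 117, with the keyhole. Grey grip tab 14 wide (y) by 24 (x), centred at x -10, from z 66 to its top at z 140. Hung, its x axis points along the machine's
- cassette1_slot (a point): slot point, (16, 0, 102) in the cassette frame: where the screw axis lies when it hangs locked. Keyhole in the ear: hole 24 wide from z 66 to 86 (let the head, which must pass wholly through, enter centred at z 80), tapering from z 86 to 93 into a slot 10 wide, closed at z 105. So it enters 22 above the locked height, then goes down 22
- cassette2_slot (a point): slot point, (16, 0, 102) in the cassette frame: where the screw axis lies when it hangs locked. Keyhole in the ear: hole 24 wide from z 66 to 86 (let the head, which must pass wholly through, enter centred at z 80), tapering from z 86 to 93 into a slot 10 wide, closed at z 105. So it enters 22 above the locked height, then goes down 22
- cassette3_slot (a point): slot point, (16, 0, 102) in the cassette frame: where the screw axis lies when it hangs locked. Keyhole in the ear: hole 24 wide from z 66 to 86 (let the head, which must pass wholly through, enter centred at z 80), tapering from z 86 to 93 into a slot 10 wide, closed at z 105. So it enters 22 above the locked height, then goes down 22
- cassette4_slot (a point): slot point, (16, 0, 102) in the cassette frame: where the screw axis lies when it hangs locked. Keyhole in the ear: hole 24 wide from z 66 to 86 (let the head, which must pass wholly through, enter centred at z 80), tapering from z 86 to 93 into a slot 10 wide, closed at z 105. So it enters 22 above the locked height, then goes down 22
- tub: bystander: squat white lidded tub, 89 across, 58 high; origin at the centre of its underside
- scoop: bystander: stainless pill scoop lying flat, pan 60 long and 44 wide (x 0 to 60), handle to x -85; origin under the pan's rear edge
- popper: bystander: yellow plastic pet pill popper, a lying syringe-like tube 170 long, 26 high; origin under its middle
Not all that is in view belongs to the job. Leave any brown look-alike of the cassette1 alone.

How it is judged (in metres and radians):
On the way, in this order (a step that is already met when the one before it is completed fails the run):
1. both catch trays stand flush against the machine's face, butted together and centred, while no cassette hangs on a screw yet (x of each of tray1_left, tray1_right, tray2_left, tray2_right in the frame of machine above -0.004 m and distance between tray1_right and tray2_left below 0.006 m and y of tray1 in the frame of machine between 0.04 and 0.08 m and angle between each of tray1, tray2's own z axis and vertical below 0.05 rad and y of tray2 in the frame of machine between -0.08 and -0.04 m and not (distance between cassette1_slot and screw1 below 0.006 m or distance between cassette1_slot and screw2 below 0.006 m or distance between cassette1_slot and screw3 below 0.006 m or distance between cassette1_slot and screw4 below 0.006 m) and not (distance between cassette2_slot and screw1 below 0.006 m or distance between cassette2_slot and screw2 below 0.006 m or distance between cassette2_slot and screw3 below 0.006 m or distance between cassette2_slot and screw4 below 0.006 m) and not (distance between cassette3_slot and screw1 below 0.006 m or distance between cassette3_slot and screw2 below 0.006 m or distance between cassette3_slot and screw3 below 0.006 m or distance between cassette3_slot and screw4 below 0.006 m) and not (distance between cassette4_slot and screw1 below 0.006 m or distance between cassette4_slot and screw2 below 0.006 m or distance between cassette4_slot and screw3 below 0.006 m or distance between cassette4_slot and screw4 below 0.006 m)), for 0.2 s.
2. every cassette present hangs locked on a screw ((distance between cassette1_slot and screw1 below 0.006 m or distance between cassette1_slot and screw2 below 0.006 m or distance between cassette1_slot and screw3 below 0.006 m or distance between cassette1_slot and screw4 below 0.006 m) and angle between each of cassette1, cassette2, cassette3, cassette4's own z axis and vertical below 0.15 rad and (distance between cassette2_slot and screw1 below 0.006 m or distance between cassette2_slot and screw2 below 0.006 m or distance between cassette2_slot and screw3 below 0.006 m or distance between cassette2_slot and screw4 below 0.006 m) and (distance between cassette3_slot and screw1 below 0.006 m or distance between cassette3_slot and screw2 below 0.006 m or distance between cassette3_slot and screw3 below 0.006 m or distance between cassette3_slot and screw4 below 0.006 m) and (distance between cassette4_slot and screw1 below 0.006 m or distance between cassette4_slot and screw2 below 0.006 m or distance between cassette4_slot and screw3 below 0.006 m or distance between cassette4_slot and screw4 below 0.006 m)), for 0.2 s.
At the end, for the whole second after the job is handed in: Both ends of each tray's back wall within 4 mm of the machine's face, the meeting corners within 6 mm of each other, each tray within 20 mm of its place, flat; every cassette present hangs locked (slot point within 6 mm of a screw point), upright within 0.15 rad; all at rest (all of step 2 and x of each of tray1_left, tray1_right, tray2_left, tray2_right in the frame of machine above -0.004 m and distance between tray1_right and tray2_left below 0.006 m and y of tray1 in the frame of machine between 0.04 and 0.08 m and angle between each of tray1, tray2's own z axis and vertical below 0.05 rad and y of tray2 in the frame of machine between -0.08 and -0.04 m and linear speed of each of tray1, tray2, cassette1, cassette2, cassette3, cassette4 below 0.02 m/s); the robot touches nothing.
It fails at once if the tub is displaced by more than 30 mm (distance of tub from where it was at the start of the episode above 0.03 m).
It fails at once if the scoop is displaced by more than 30 mm (distance of scoop from where it was at the start of the episode above 0.03 m).
It fails at once if the popper is displaced by more than 30 mm (distance of popper from where it was at the start of the episode above 0.03 m).
Of cassette1, cassette2, cassette3, cassette4 only 3 to 4 are there at a start; the rules pass over those that are not, and their reading is None.
At some moment in a run one of tray1, tray2 may be knocked a few centimetres aside while the robot is not near it.
It also fails if it takes over 210 s, if anything falls off the work surface, if the arm or the gripper's body presses on something with over 40 N, if the wrist force passes 120 N, or if a joint passes its speed limit or range.

ROBOT

A 6-joint arm with a two-finger parallel gripper is mounted at the origin on the work surface. World frame = base frame: x ahead of the robot, y to its left, z up, the work surface at z = 0. Lengths are in mm, angles in rad, forces in N, time in s.
With the tool pointing down it reaches from about 300 to 775 mm from the base axis. Payload 14.6 kg.
Tool frame: the origin (TCP) lies midway between the tips of the shut fingers; the grasp point (between the pads) lies 19 mm behind it; y points along the fingers, x is the direction in which the jaws open and shut, and the axes are right-handed (so a half turn about y gives the same grasp; the last joint's range is limited). The gripper opens to 94 mm and grips with 3 to 60 N. Pads are 16 mm wide; open, the fingers measure 119 mm over their backs; the gripper's body (75 mm by 177 mm) begins 78 mm behind the grasp point.
Start: joints at [-1.339, 0.3, 1.521, -0, 1.321, -0.067], TCP at [161.898, -525.622, 205.446] pointing down, gripper open.
Joint ranges: [-3.03, 3.03], [-0.79, 2.21], [0.23, 2.52], [-1.04, 4.18], [0, 3.07], [-2.55, 2.55]. Speed limits (rad/s): [2.22, 2.22, 2.57, 3.14, 3.14, 3.14].

INTERFACE

Orientations are given as [roll, pitch, yaw] about the fixed x, y, z axes, in that order (R = Rz(yaw) Ry(pitch) Rx(roll)).
In Python, from cell import manip gives the robot as it stands.
- The arm moves only by the tool servo_tool, never from a script. Its argument "commands" is a list of rows, each an object with "dp": the shift along the tool's x, y, z in mm, a list of three; "turn": the turn, a rotation vector about the tool's x, y, z in degrees, a list of three. A call has 1 to 5 rows; each row is the pose to reach, as a shift and turn from the pose measured when the call began, along the tool's axes at that moment; what a row does not reach only later rows make up. A row lasts 1/12 s, in which the tool goes at most 41.7 mm and 7.16 degrees, less where a joint would pass 70% of its speed; a pose out of reach is approached as far as the arm can. A call with a gripper value outside its range is refused whole. "grip" is the gripper command: -1 is fully open, 1 is shut, values between are in proportion, set as the call begins (left out, the last holds). The fingers move at their own pace and stop on an object; "force" is the grip in N (left out, the last holds). Time passes only in rows, so rows that repeat a pose let the fingers close. It gives the time, the measured TCP pose, the force and the opening at its end, in the units of the state.
- manip.read_state(): the state, without advancing time (a new reading comes with each control period).
- manip.camera(name): name is "scene" or "top" or "wrist"; returns a dict with "img" (400x640x3 uint8, red, green, blue), "depth" (400x640 float32, mm along the optical axis (not along the pixel's ray), 0 where there is no reading), "K" (3x3 intrinsics, pixels), "R" (3x3) and "t" (3): a world point X has camera coordinates R X + t; the wrist camera has in their place "hand_eye" (4x4, takes a point from camera to tool coordinates, whose origin is the TCP and whose axes are the tool frame's). Camera axes: x right, y down, z forward; pixel columns grow to the right and rows downward; lengths in mm; the calibration is good to about 2 mm. A picture is of the moment at which its call begins: read the wrist's pose just before it.
- manip.sign_off(): hands the job in, once; it reports no verdict.
The state is a dict: "clock": time; "joints": joint angles; "qd": joint speeds; "effort": joint torques, N m; "eef_pos": TCP position; "eef_rot": TCP orientation; "wrist_force": force on the tool from outside, world axes, zero at the start; "moment": the same for the moment, N m; "finger_gap": finger opening in mm.
Only numpy, scipy, OpenCV 4.12 (cv2) and the standard library are available. Lean on these libraries where they do the work, as an engineer would, in place of code of your own. Each camera call takes 0.05 s, during which the arm holds its last target.

## Working session

There is one attempt and no reset: what is moved stays moved. The work goes in short steps, Python scripts to look and compute and a tool call to move; the robot and the scene stay as the last step left them, time stands still between calls to the robot, and variables do not carry over. Pictures are saved under pics/ and viewed, and the job is handed in when it is done.

Besides the shell and the picture viewer there is one more tool, called after "Call:" as name([rows], argument=value, ...), one row to a line, values as JSON. servo_tool: Moves the arm, as the interface text tells. Its arguments: {"type":"object","properties":{"commands":{"type":"array","items":{"type":"object","properties":{"dp":{"type":"array","items":{"type":"number"}},"turn":{"type":"array","items":{"type":"number"}}}}},"grip":{"type":"number"},"force":{"type":"number"}},"required":["commands"]}

```bash
ls; mkdir -p pics; cat > h.py <<'E'
import numpy as np, cv2, json
from cell import manip
from scipy.spatial.transform import Rotation as Ro
def cam(n): 
    s=manip.read_state(); c=manip.camera(n); 
    if n=='wrist':
        R=Ro.from_euler('xyz',s['eef_rot']).as_matrix(); T=np.eye(4);T[:3,:3]=R;T[:3,3]=s['eef_pos']
        M=T@np.array(c['hand_eye']); c['M']=M
    else:
        M=np.eye(4);R=np.array(c['R']);M[:3,:3]=R.T;M[:3,3]=-R.T@np.array(c['t']);c['M']=M
    return c
def cloud(c):
    K=np.array(c['K']);d=c['depth'];v,u=np.mgrid[:d.shape[0],:d.shape[1]]
    P=np.stack([(u-K[0,2])/K[0,0]*d,(v-K[1,2])/K[1,1]*d,d],-1)
    W=P@c['M'][:3,:3].T+c['M'][:3,3]; W[d<=0]=np.nan
    return W
def ray(c,u,v,z):
    K=np.array(c['K']);r=c['M'][:3,:3]@np.array([(u-K[0,2])/K[0,0],(v-K[1,2])/K[1,1],1]);o=c['M'][:3,3]
    return o+r*(z-o[2])/r[2]
def save(c,n): cv2.imwrite('pics/'+n+'.png',c['img'][:,:,::-1])
E
python3 - <<'E'
from h import *
s=manip.read_state();print({k:np.round(v,3).tolist() for k,v in s.items()})
import pickle
for n in ['scene','top','wrist']:
    c=cam(n);save(c,n+'0');pickle.dump(c,open(n+'0.pkl','wb'));print(n,np.round(c['M'],3).tolist(),np.array(c['K']).tolist())
E
```

```text
pics
{'clock': 0.0, 'joints': [-1.339, 0.3, 1.522, -0.0, 1.321, -0.067], 'qd': [-0.001, 0.001, 0.001, -0.0, 0.002, 0.001], 'effort': [-0.001, -53.181, -35.273, 0.071, 0.024, -0.0], 'eef_pos': [161.859, -525.371, 204.88], 'eef_rot': [-1.571, 0.001, -1.272], 'wrist_force': [0.221, 0.517, -0.759], 'moment': [-0.019, -0.013, 0.003], 'finger_gap': 94.504}
scene [[0.903, 0.346, -0.255, 772.257], [0.43, -0.737, 0.521, -469.916], [-0.007, -0.58, -0.814, 899.875], [0.0, 0.0, 0.0, 1.0]] [[362.85699943106465, 0.0, 327.40121597461876], [0.0, 362.85699943106465, 193.2085816614609], [0.0, 0.0, 1.0]]
top [[-0.013, -0.994, 0.108, 423.139], [-1.0, 0.011, -0.022, 38.942], [0.021, -0.109, -0.994, 1110.894], [0.0, 0.0, 0.0, 1.0]] [[376.0390814757209, 0.0, 314.84673744393245], [0.0, 376.0390814757209, 201.80003057623145], [0.0, 0.0, 1.0]]
wrist [[0.295, -0.93, -0.217, 222.97], [-0.955, -0.287, -0.067, -507.047], [-0.0, 0.227, -0.974, 383.969], [0.0, 0.0, 0.0, 1.0]] [[302.09471826132153, 0.0, 325.8679339354641], [0.0, 302.09471826132153, 200.51535277384198], [0.0, 0.0, 1.0]]
```

View pics/scene0.png

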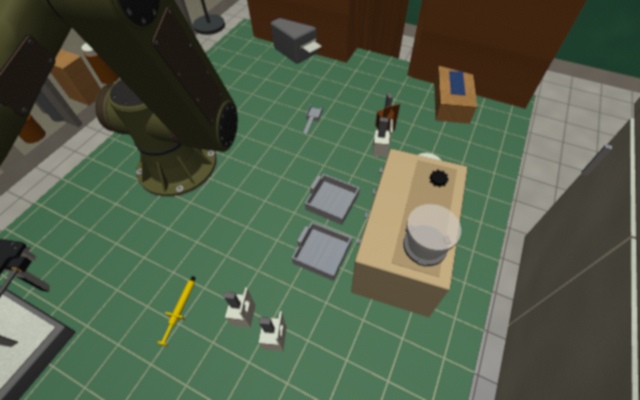

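View pics/top0.png

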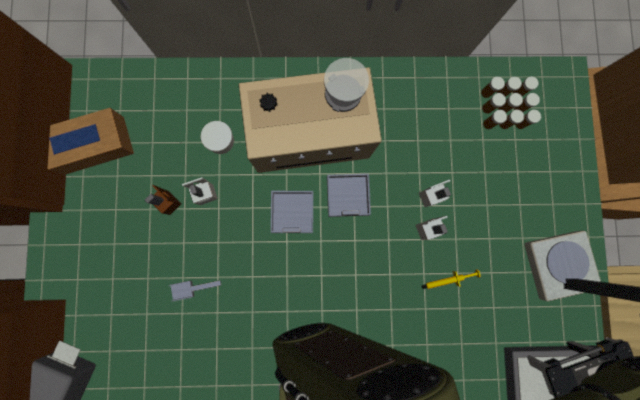

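View pics/wrist0.png

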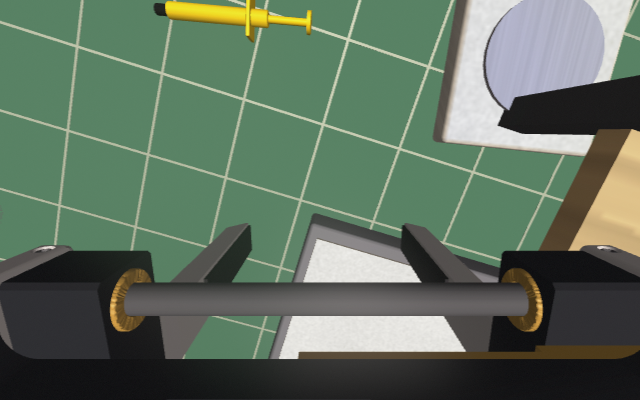

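```bash
python3 - <<'E'
from h import *
import pickle
t=pickle.load(open('top0.pkl','rb'));s=pickle.load(open('scene0.pkl','rb'))
a=cv2.resize(t['img'][140:250,120:460],None,fx=2.35,fy=2.35,interpolation=cv2.INTER_CUBIC)
cv2.imwrite('pics/topcrop.png',a[:,:,::-1])
W=cloud(t)
for n,(u,v) in dict(ctrtray1=(292,212),tr2=(349,195),deck=(310,140),tub=(216,137),green=(250,250),c1=(430,225)).items(): print(n,W[v,u])
# machine deck
Z=W[...,2]
m=(np.abs(Z-190)<6); m[:,:230]=0;m[:,390:]=0;m[165:]=0
pts=W[m]; r=cv2.minAreaRect(pts[:,:2].astype(np.float32));print('deck',r,cv2.boxPoints(r),len(pts),np.median(pts[:,2]))
# above-table blobs
for lo,hi,nm in [(8,45,'tray/low'),(50,72,'body'),(105,150,'tab')]:
    mm=((Z>lo)&(Z<hi)).astype(np.uint8)
    n,l,st,ce=cv2.connectedComponentsWithStats(mm)
    for i in range(1,n):
        if 15<st[i,4]<6000 and 130<ce[i,0]<500 and 100<ce[i,1]<310:
            P=W[l==i];print(nm,st[i].tolist(),np.round(np.median(P,0),0),[np.round(x,1) for x in cv2.minAreaRect(P[:,:2].astype(np.float32))])
E
```

```text
ctrtray1 [514.20810189  81.71290737   4.21839422]
tr2 [562.59272604 -87.5568881    7.036445  ]
deck [679.67440164  28.2247005  189.51970465]
tub [726.47138034 294.46978046  59.95224275]
green [404.66186068 204.98996703   1.07679798]
c1 [ 468.19204529 -305.30689871   67.30374337]
deck ((753.3921508789062, 29.716583251953125), (201.02362060546875, 339.7054443359375), 7.009192943572998) [[ 632.90466  186.0346 ]
 [ 674.3584  -151.13208]
 [ 873.87964 -126.60144]
 [ 832.4259   210.56525]] 8407 190.65518394965738
tray/low [483, 99, 12, 14, 84] [ 820. -507.   26.] [array([ 824.5, -511.4]), array([33.2, 16.6]), np.float64(35.2)]
tray/low [483, 115, 15, 14, 86] [ 772. -507.   26.] [array([ 774.9, -512. ]), array([34. , 18.5]), np.float64(36.0)]
tray/low [213, 135, 21, 19, 73] [700. 271.  26.] [array([710.5, 275.3]), array([24.1, 73.2]), np.float64(44.9)]
tray/low [256, 155, 115, 18, 263] [654.  21.  26.] [array([654.2,  18.3]), array([  2.4, 333.9]), np.float64(6.9)]
tray/low [327, 173, 43, 44, 377] [576. -94.  34.] [array([561.8, -82.1]), array([120.3, 120.6]), np.float64(1.2)]
tray/low [195,
[... 2500 characters left out ...]
.5]), array([ 3.6, 56.9]), np.float64(21.0)]
tab [152, 185, 17, 16, 47] [562. 425. 115.] [array([562. , 426.8]), array([54.7,  3.9]), np.float64(43.5)]
tab [189, 185, 11, 11, 82] [565. 331. 138.] [array([566.5, 334.2]), array([23.8, 14. ]), np.float64(17.6)]
tab [439, 187, 12, 11, 87] [ 552. -325.  136.] [array([ 553.5, -328.3]), array([23.4, 15. ]), np.float64(23.4)]
tab [144, 194, 15, 10, 95] [543. 443. 137.] [array([544.2, 444.7]), array([14.5, 22.5]), np.float64(42.6)]
tab [426, 216, 21, 8, 37] [ 482. -305.  117.] [array([ 481.2, -307.3]), array([ 4. , 56.2]), np.float64(18.9)]
tab [435, 224, 12, 10, 92] [ 456. -312.  137.] [array([ 456.5, -315.5]), array([24. , 14.8]), np.float64(16.8)]
```

View pics/topcrop.png

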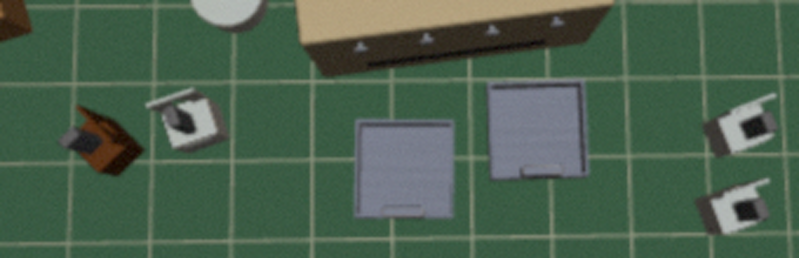

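```bash
cat >> h.py <<'E'
def plan(x,y,z,yaw,tilt=True):
    """yaw deg; tool pointing down"""
    s=manip.read_state(); R=Ro.from_euler('xyz',s['eef_rot']).as_matrix(); p=np.array(s['eef_pos'])
    Rt=Ro.from_euler('xyz',[-90,0,yaw],degrees=True).as_matrix()
    d=R.T@(np.array([x,y,z])-p); w=np.degrees(Ro.from_matrix(R.T@Rt).as_rotvec())
    print('t',round(s['clock'],2),'pos',np.round(p,1),'rot',np.round(np.degrees(s['eef_rot']),1),'gap',round(s['finger_gap'],1),'F',np.round(s['wrist_force'],1))
    print('dp',np.round(d,1).tolist(),'turn',np.round(w,2).tolist(),'rows',round(max(np.linalg.norm(d)/41.7,np.linalg.norm(w)/7.16),1))
O=np.array([653.6,17.45]);A=np.radians(7.0);EX=np.array([np.cos(A),np.sin(A)]);EY=np.array([-np.sin(A),np.cos(A)])
def m2w(x,y): return O+x*EX+y*EY
def w2m(x,y): d=np.array([x,y])-O; return np.array([d@EX,d@EY])
E
python3 -c "
from h import *
plan(460,84,160,-91)
print(m2w(-114,60),m2w(-114,-60))"
```

```text
t 0.15 pos [ 161.9 -525.5  205. ] rot [-90.    0.  -72.9] gap 94.0 F [ 0.1  0.3 -0.4]
dp [-494.6, 45.5, 464.3] turn [0.0, 18.12, -0.05] rows 16.3
[533.13757811  63.10966395] [547.76189932 -55.99587425]
```

Call:
servo_tool([
  {"dp": [-25, 2, 23]},
  {"dp": [-62, 5, 58]},
  {"dp": [-92, 8, 87]},
  {"dp": [-121, 10, 114]},
  {"dp": [-150, 12, 141]},
], grip=-1)

```text
$.commands[0]: bad value
```

Call:
servo_tool([
  {"dp": [-30, 2, 28]},
  {"dp": [-60, 5, 56]},
  {"dp": [-90, 8, 84]},
  {"dp": [-120, 10, 112]},
  {"dp": [-150, 12, 141]},
])

```text
$.commands[0]: bad value
```

Call:
servo_tool([
  {"dp": [-30, 2, 28]},
  {"dp": [-60, 5, 56]},
  {"dp": [-90, 8, 84]},
  {"dp": [-120, 10, 112]},
  {"dp": [-130, 12, 122]},
])

```text
$.commands[0]: bad value
```

```bash
python3 -c "
from h import *
plan(460,84,130,-91)"
```

```text
t 0.15 pos [ 161.9 -525.5  205. ] rot [-90.    0.  -72.9] gap 94.0 F [ 0.1  0.3 -0.4]
dp [-494.6, 75.5, 464.3] turn [0.0, 18.12, -0.05] rows 16.4
```

Turn must be given too.

Call:
servo_tool([
  {"dp": [-25, 2, 23], "turn": [0, 3, 0]},
  {"dp": [-62, 5, 58], "turn": [0, 6, 0]},
  {"dp": [-92, 8, 87], "turn": [0, 9, 0]},
  {"dp": [-121, 10, 114], "turn": [0, 14, 0]},
  {"dp": [-150, 12, 141], "turn": [0, 18, 0]},
], grip=-1)

```text
clock: 0.57
eef_pos: [250.3, -343.6, 193.1]
eef_rot: [-1.571, 0.001, -1.591]
wrist_force: [1.0, -0.9, -0.6]
finger_gap: 94.2
```

```bash
python3 -c "
from h import *
plan(460,84,130,-91)"
```

```text
t 0.57 pos [ 250.3 -343.6  193.1] rot [-90.    0.1 -91.2] gap 94.2 F [ 1.  -0.9 -0.6]
dp [-431.7, 63.5, 201.0] turn [0.02, -0.16, -0.07] rows 11.5
```

Call:
servo_tool([
  {"dp": [-36, 4, 16], "turn": [0, 0, 0]},
  {"dp": [-72, 8, 32], "turn": [0, 0, 0]},
  {"dp": [-108, 12, 48], "turn": [0, 0, 0]},
  {"dp": [-144, 16, 66], "turn": [0, 0, 0]},
  {"dp": [-180, 20, 84], "turn": [0, 0, 0]},
])

```text
clock: 0.98
eef_pos: [338.2, -163.5, 173.2]
eef_rot: [-1.571, 0.001, -1.592]
wrist_force: [0.9, -0.5, 0.7]
finger_gap: 94.1
```

Call:
servo_tool([
  {"dp": [-36, 5, 17], "turn": [0, 0, 0]},
  {"dp": [-72, 10, 34], "turn": [0, 0, 0]},
  {"dp": [-108, 15, 51], "turn": [0, 0, 0]},
  {"dp": [-144, 20, 68], "turn": [0, 0, 0]},
  {"dp": [-180, 25, 84], "turn": [0, 0, 0]},
])

```text
clock: 1.4
eef_pos: [426.3, 16.9, 148.2]
eef_rot: [-1.57, 0.001, -1.591]
wrist_force: [0.9, -0.6, 0.4]
finger_gap: 94.2
```

```bash
python3 -c "
from h import *
plan(460,84,130,-91)
c=cam('wrist');save(c,'w1')
c=cam('top');save(c,'t1')"
```

```text
t 1.4 pos [426.3  16.9 148.2] rot [-90.    0.  -91.2] gap 94.2 F [ 0.9 -0.6  0.4]
dp [-67.8, 18.3, 32.3] turn [-0.03, -0.17, -0.05] rows 1.9
```

View pics/w1.png

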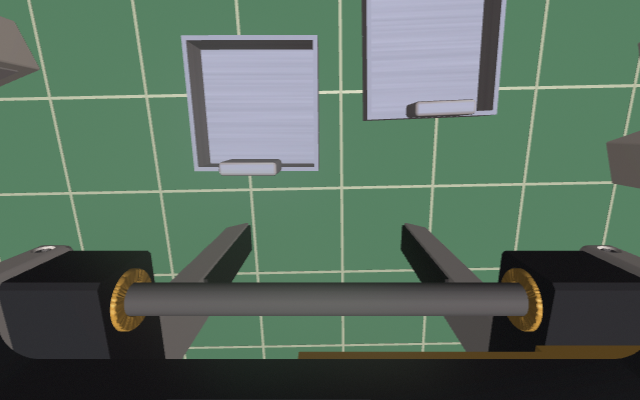

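Call:
servo_tool([
  {"dp": [-34, 9, 16], "turn": [0, 0, 0]},
  {"dp": [-68, 18, 32], "turn": [0, 0, 0]},
  {"dp": [-68, 50, 32], "turn": [0, 0, 0]},
  {"dp": [-68, 80, 32], "turn": [0, 0, 0]},
  {"dp": [-68, 108, 32], "turn": [0, 0, 0]},
])

```text
clock: 1.92
eef_pos: [459.2, 86.4, 38.1]
eef_rot: [-1.572, 0.001, -1.585]
wrist_force: [0.3, -0.1, 0.1]
finger_gap: 94.0
```

Call:
servo_tool([
  {"dp": [0, 0, 0], "turn": [0, 0, 0]},
  {"dp": [0, 0, 0], "turn": [0, 0, 0]},
  {"dp": [0, 0, 0], "turn": [0, 0, 0]},
  {"dp": [0, 0, 0], "turn": [0, 0, 0]},
  {"dp": [0, 0, 0], "turn": [0, 0, 0]},
], grip=1, force=25)

```text
clock: 2.33
eef_pos: [459.3, 86.1, 38.4]
eef_rot: [-1.572, 0.001, -1.586]
wrist_force: [0.6, 0.3, -0.4]
finger_gap: 64.2
```

```bash
python3 -c "
from h import *
x=m2w(-114,60);plan(x[0],x[1],40,-83)
c=cam('wrist');save(c,'w2')"
```

```text
t 2.33 pos [459.3  86.1  38.4] rot [-90.    0.1 -90.9] gap 64.2 F [ 0.6  0.3 -0.4]
dp [21.9, -1.7, 74.2] turn [0.04, -7.86, -0.08] rows 1.9
```

View pics/w2.png

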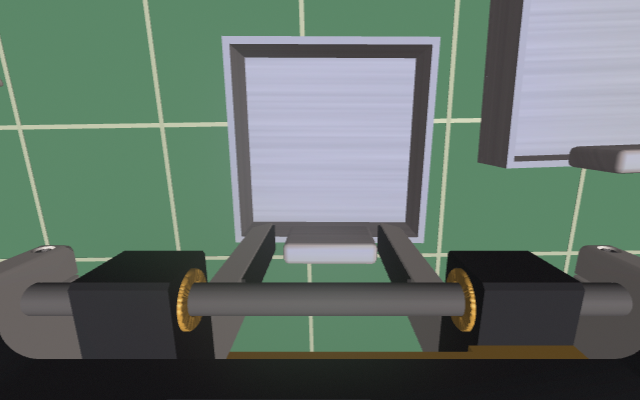

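Call:
servo_tool([
  {"dp": [0, 0, 0], "turn": [0, 0, 0]},
  {"dp": [0, 0, 0], "turn": [0, 0, 0]},
  {"dp": [0, 0, 0], "turn": [0, 0, 0]},
  {"dp": [0, 0, 0], "turn": [0, 0, 0]},
  {"dp": [0, 0, 0], "turn": [0, 0, 0]},
])

```text
clock: 2.8
eef_pos: [459.4, 86.0, 38.7]
eef_rot: [-1.571, 0.001, -1.586]
wrist_force: [-1.6, -3.0, 4.8]
finger_gap: 49.8
```

```bash
python3 -c "
from h import *
x=m2w(-130,60);plan(x[0],x[1],40,-83)
x=m2w(-114,60);plan(x[0],x[1],40,-83)"
```

```text
t 2.8 pos [459.4  86.   38.7] rot [-90.    0.1 -90.9] gap 49.8 F [-1.6 -3.   4.8]
dp [24.0, -1.4, 58.2] turn [0.03, -7.85, -0.07] rows 1.5
t 2.8 pos [459.4  86.   38.7] rot [-90.    0.1 -90.9] gap 49.8 F [-1.6 -3.   4.8]
dp [21.8, -1.4, 74.1] turn [0.03, -7.85, -0.07] rows 1.9
```

Call:
servo_tool([
  {"dp": [6, 0, 10], "turn": [0, -2, 0]},
  {"dp": [12, 0, 22], "turn": [0, -4, 0]},
  {"dp": [18, 0, 34], "turn": [0, -6, 0]},
  {"dp": [22, 0, 46], "turn": [0, -8, 0]},
  {"dp": [24, 0, 55], "turn": [0, -8, 0]},
])

```text
clock: 3.22
eef_pos: [514.4, 61.0, 38.6]
eef_rot: [-1.572, 0.002, -1.444]
wrist_force: [-6.1, 1.7, 8.2]
finger_gap: 50.0
```

```bash
python3 -c "
from h import *
x=m2w(-114,60);plan(x[0],x[1],40,-83)"
```

```text
t 3.22 pos [514.4  61.   38.6] rot [-90.1   0.1 -82.8] gap 50.0 F [-6.1  1.7  8.2]
dp [0.3, -1.4, 18.8] turn [0.07, 0.25, -0.09] rows 0.5
```

Call:
servo_tool([
  {"dp": [0, 0, 5], "turn": [0, 0, 0]},
  {"dp": [0, 0, 10], "turn": [0, 0, 0]},
  {"dp": [0, 0, 15], "turn": [0, 0, 0]},
  {"dp": [0, 0, 19], "turn": [0, 0, 0]},
  {"dp": [0, 0, 22], "turn": [0, 0, 0]},
])

```text
clock: 3.63
eef_pos: [534.1, 63.5, 38.3]
eef_rot: [-1.578, 0.001, -1.445]
wrist_force: [-23.8, -8.7, 15.4]
finger_gap: 50.0
```

```bash
python3 -c "
from h import *
x=m2w(-114,60);plan(x[0],x[1],40,-83)
c=cam('top');save(c,'t2');c=cam('scene');save(c,'s2')
c=cam('wrist');save(c,'w3')"
```

```text
t 3.63 pos [534.1  63.5  38.3] rot [-90.4   0.1 -82.8] gap 50.0 F [-23.8  -8.7  15.4]
dp [0.2, -1.7, -1.0] turn [0.44, 0.22, -0.07] rows 0.1
```

View pics/w3.png

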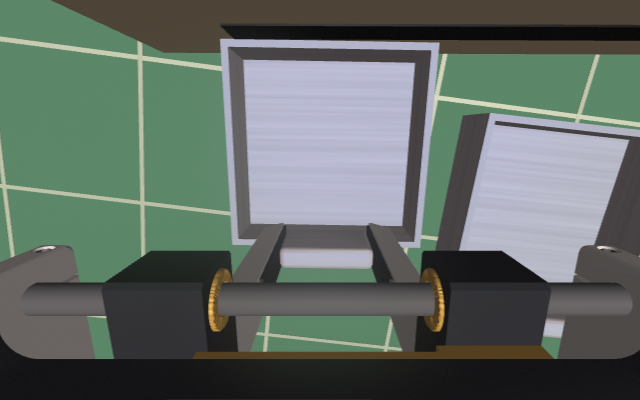

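View pics/s2.png

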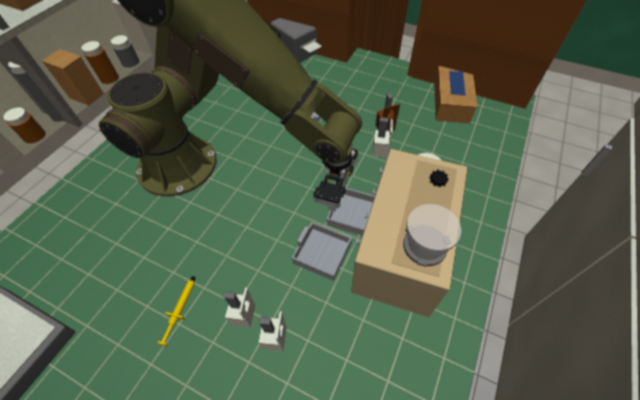

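Call:
servo_tool([
  {"dp": [0, 0, 0], "turn": [0, 0, 0]},
  {"dp": [0, 0, 0], "turn": [0, 0, 0]},
  {"dp": [0, 0, 0], "turn": [0, 0, 0]},
  {"dp": [0, -30, 0], "turn": [0, 0, 0]},
  {"dp": [0, -60, 0], "turn": [0, 0, 0]},
], grip=-1)

```text
clock: 4.2
eef_pos: [533.9, 63.5, 97.7]
eef_rot: [-1.58, 0.002, -1.445]
wrist_force: [0.4, 1.0, 0.1]
finger_gap: 79.7
```

```bash
python3 -c "
from h import *
plan(507.5,-82.5,95,-89)"
```

```text
t 4.2 pos [533.9  63.5  97.7] rot [-90.5   0.1 -82.8] gap 79.7 F [0.4 1.  0.1]
dp [141.6, 2.9, -44.4] turn [0.55, 6.2, -0.06] rows 3.6
```

Call:
servo_tool([
  {"dp": [36, 0, -11], "turn": [0.5, 2, 0]},
  {"dp": [72, 0, -22], "turn": [0.5, 4, 0]},
  {"dp": [108, 0, -34], "turn": [0.5, 6, 0]},
  {"dp": [142, 3, -44], "turn": [0.5, 6.2, 0]},
  {"dp": [142, 3, -44], "turn": [0.5, 6.2, 0]},
])

```text
clock: 4.62
eef_pos: [507.2, -87.3, 94.7]
eef_rot: [-1.572, 0.0, -1.558]
wrist_force: [-0.1, -0.5, -0.7]
finger_gap: 94.1
```

```bash
python3 -c "
from h import *
plan(507.5,-82.5,40,-89)
c=cam('wrist');save(c,'w4')"
```

```text
t 4.62 pos [507.2 -87.3  94.7] rot [-90.    0.  -89.3] gap 94.1 F [-0.1 -0.5 -0.7]
dp [-4.8, 54.7, 0.4] turn [0.04, -0.26, -0.02] rows 1.3
```

View pics/w4.png

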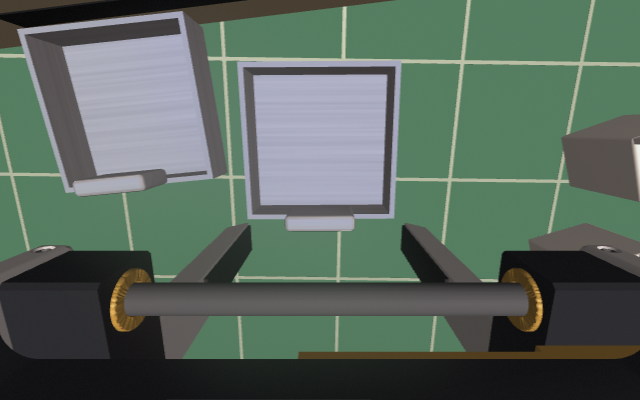

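Call:
servo_tool([
  {"dp": [-4, 30, 0], "turn": [0, 0, 0]},
  {"dp": [-4, 56, 0], "turn": [0, 0, 0]},
  {"dp": [-4, 56, 0], "turn": [0, 0, 0]},
  {"dp": [-4, 56, 0], "turn": [0, 0, 0]},
  {"dp": [-4, 56, 0], "turn": [0, 0, 0]},
])

```text
clock: 5.08
eef_pos: [507.8, -80.2, 38.8]
eef_rot: [-1.572, 0.001, -1.556]
wrist_force: [-0.1, 0.6, -0.9]
finger_gap: 93.6
```

Call:
servo_tool([
  {"dp": [0, 0, 0], "turn": [0, 0, 0]},
  {"dp": [0, 0, 0], "turn": [0, 0, 0]},
  {"dp": [0, 0, 0], "turn": [0, 0, 0]},
  {"dp": [0, 0, 0], "turn": [0, 0, 0]},
  {"dp": [0, 0, 0], "turn": [0, 0, 0]},
], grip=1)

```text
clock: 5.5
eef_pos: [507.9, -80.2, 38.9]
eef_rot: [-1.571, 0.001, -1.556]
wrist_force: [0.2, -0.1, 0.3]
finger_gap: 64.2
```

Call:
servo_tool([
  {"dp": [0, 0, 0], "turn": [0, 0, 0]},
  {"dp": [0, 0, 0], "turn": [0, 0, 0]},
  {"dp": [0, 0, 0], "turn": [0, 0, 0]},
  {"dp": [0, 0, 0], "turn": [0, 0, 0]},
  {"dp": [0, 0, 0], "turn": [0, 0, 0]},
])

```text
clock: 5.92
eef_pos: [507.9, -80.3, 39.1]
eef_rot: [-1.571, 0.001, -1.557]
wrist_force: [-0.8, -1.5, 1.2]
finger_gap: 49.9
```

```bash
python3 -c "
from h import *
x=m2w(-125,-64);plan(x[0],x[1],40,-83)"
```

```text
t 5.92 pos [507.9 -80.3  39.1] rot [-90.    0.1 -89.2] gap 49.9 F [-0.8 -1.5  1.2]
dp [-18.6, -0.9, 29.7] turn [0.02, -6.18, -0.05] rows 0.9
```

Call:
servo_tool([
  {"dp": [-3, 0, 5], "turn": [0, -2, 0]},
  {"dp": [-7, 0, 11], "turn": [0, -4, 0]},
  {"dp": [-12, 0, 18], "turn": [0, -6, 0]},
  {"dp": [-17, 0, 24], "turn": [0, -6.2, 0]},
  {"dp": [-19, 0, 30], "turn": [0, -6.2, 0]},
])

```text
clock: 6.33
eef_pos: [538.2, -60.0, 39.0]
eef_rot: [-1.571, 0.001, -1.448]
wrist_force: [-2.7, -0.3, 2.1]
finger_gap: 50.1
```

```bash
python3 -c "
from h import *
x=m2w(-113,-59);plan(x[0],x[1],40,-83)
c=cam('wrist');save(c,'w5')"
```

```text
t 6.33 pos [538.2 -60.   39. ] rot [-90.    0.1 -82.9] gap 50.1 F [-2.7 -0.3  2.1]
dp [-3.8, -1.0, 11.0] turn [0.04, 0.06, -0.06] rows 0.3
```

View pics/w5.png

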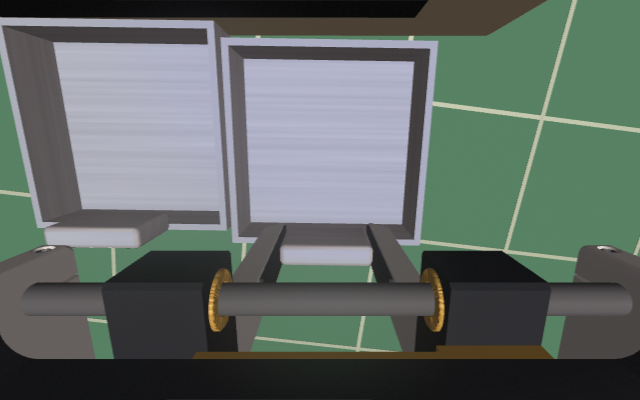

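Call:
servo_tool([
  {"dp": [0, 0, 4], "turn": [0, 0, 0]},
  {"dp": [0, 0, 8], "turn": [0, 0, 0]},
  {"dp": [-1, 0, 11], "turn": [0, 0, 0]},
  {"dp": [-3, 0, 12], "turn": [0, 0, 0]},
  {"dp": [-5, 0, 14], "turn": [0, 0, 0]},
])

```text
clock: 6.8
eef_pos: [549.6, -55.7, 38.6]
eef_rot: [-1.578, -0.001, -1.449]
wrist_force: [-25.5, -22.0, 11.3]
finger_gap: 50.0
```

```bash
python3 -c "
from h import *
x=m2w(-113,-59);plan(x[0],x[1],40,-83)
c=cam('wrist');save(c,'w6')"
```

```text
t 6.8 pos [549.6 -55.7  38.6] rot [-90.4  -0.1 -83. ] gap 50.0 F [-25.5 -22.   11.3]
dp [-0.9, -1.4, -0.9] turn [0.43, -0.02, 0.07] rows 0.1
```

View pics/w6.png

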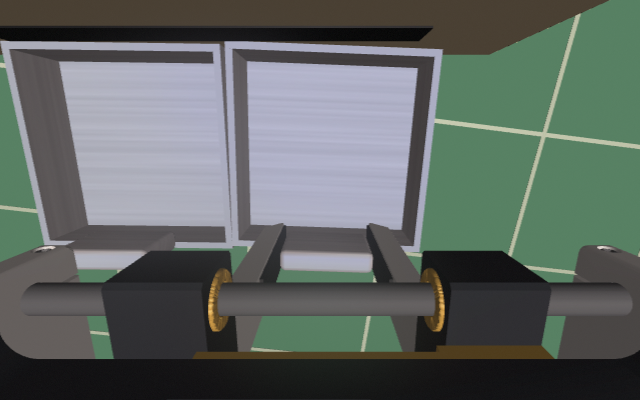

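Call:
servo_tool([
  {"dp": [0, 0, 0], "turn": [0, 0, 0]},
  {"dp": [0, 0, 0], "turn": [0, 0, 0]},
  {"dp": [0, 0, 0], "turn": [0, 0, 0]},
  {"dp": [0, -30, 0], "turn": [0, 0, 0]},
  {"dp": [0, -60, 0], "turn": [0, 0, 0]},
], grip=-1)

```text
clock: 7.27
eef_pos: [549.6, -54.9, 98.1]
eef_rot: [-1.581, 0.0, -1.449]
wrist_force: [-0.0, -0.0, 0.2]
finger_gap: 80.1
```

```bash
python3 -c "
from h import *
plan(440,-100,200,-80)"
```

```text
t 7.27 pos [549.6 -54.9  98.1] rot [-90.6   0.  -83. ] gap 80.1 F [-0.  -0.   0.2]
dp [31.4, -100.7, -115.3] turn [0.58, -3.01, -0.02] rows 3.7
```

Call:
servo_tool([
  {"dp": [8, -25, -28], "turn": [0.6, 0, 0]},
  {"dp": [16, -50, -56], "turn": [0.6, 0, 0]},
  {"dp": [30, -75, -84], "turn": [0.6, 0, 0]},
  {"dp": [55, -100, -110], "turn": [0.6, 0, 0]},
  {"dp": [90, -105, -125], "turn": [0.6, 0, 0]},
])

```text
clock: 7.68
eef_pos: [437.2, -159.0, 208.3]
eef_rot: [-1.565, -0.002, -1.446]
wrist_force: [1.2, -0.7, 0.9]
finger_gap: 94.2
```

Call:
servo_tool([
  {"dp": [35, 0, -15], "turn": [0, 0, 0]},
  {"dp": [70, 0, -30], "turn": [0, 0, 0]},
  {"dp": [105, 0, -45], "turn": [0, -3, 0]},
  {"dp": [140, 0, -60], "turn": [0, -6, 0]},
  {"dp": [150, 0, -60], "turn": [0, -8, 0]},
])

```text
clock: 8.1
eef_pos: [394.8, -319.1, 208.4]
eef_rot: [-1.565, -0.004, -1.307]
wrist_force: [0.6, -0.3, -0.2]
finger_gap: 94.1
```

```bash
cat > meas.py <<'E'
from h import *
import sys
def trays(c):
    W=cloud(c);Z=W[...,2]
    P=W[(Z>30)&(Z<40)]; d=P[:,:2]-O; mx=d@EX; my=d@EY
    k=(mx>-130)&(mx<-1.5)&(np.abs(my)<160)
    for nm,q in (('T1',my>0),('T2',my<0)):
        pass
    return mx,my,P
def cass(c,W=None):
    W=cloud(c);Z=W[...,2];out=[]
    for lo,hi,nm in [(110,124,'ear'),(130,146,'tab'),(60,72,'body')]:
        mm=((Z>lo)&(Z<hi)).astype(np.uint8);n,l,st,ce=cv2.connectedComponentsWithStats(mm)
        for i in range(1,n):
            if 15<st[i,4]<3000:
                Q=W[l==i]
                if np.linalg.norm(w2m(*Q[:,:2].mean(0))-[100,0])<190: continue
                r=cv2.minAreaRect(Q[:,:2].astype(np.float32))
                if max(r[1])<65: print(nm,'px',np.round(ce[i]),'z',round(float(np.median(Q[:,2])),1),[np.round(x,1).tolist() for x in r],len(Q))
E
python3 - <<'E'
from meas import *
s=manip.read_state();print(s['eef_pos'],s['eef_rot'])
c=cam('top');save(c,'t3');d=cam('wrist');save(d,'w7')
import pickle;pickle.dump(c,open('t3.pkl','wb'));pickle.dump(d,open('w7.pkl','wb'))
W=cloud(c);Z=W[...,2];mm=((Z>8)&(Z<45)).astype(np.uint8);mm[:,:250]=0;mm[:,390:]=0
n,l,st,ce=cv2.connectedComponentsWithStats(mm)
for i in range(1,n):
    if st[i,4]>50:
        Q=W[l==i];print(st[i],np.median(Q,0),cv2.minAreaRect(Q[:,:2].astype(np.float32)))
print('W');cass(d);print('T');cass(c)
cv2.imwrite('pics/t3c.png',cv2.resize(c['img'][140:250,220:420],None,fx=4,fy=4,interpolation=cv2.INTER_CUBIC)[:,:,::-1])
E
```

```text
[ 394.78943929 -319.13116963  208.40685114] [-1.56518454 -0.00427896 -1.30677765]
[256 155 115  55 893] [635.55633862   7.46356535  33.71861216] ((593.4178466796875, 10.371124267578125), (125.41433715820312, 333.86492919921875), 6.9366044998168945)
[ 298  349   70   51 1303] [ 84.05200054 -48.18436731  14.51930274] ((71.13627624511719, -43.58058166503906), (219.5931854248047, 81.07075500488281), 55.35298538208008)
W
ear px [384.  32.] z 117.4 [[548.2, -326.4], [25.5, 10.8], 47.9] 168
ear px [338. 107.] z 116.7 [[479.2, -307.8], [4.1, 55.4], 18.5] 348
tab px [393.  17.] z 139.2 [[550.7, -330.0], [22.0, 14.2], 18.7] 709
tab px [341. 138.] z 139.4 [[454.7, -316.2], [24.0, 14.0], 19.5] 503
body px [372.  43.] z 65.7 [[555.5, -328.7], [48.5, 56.2], 20.6] 2003
body px [336. 133.] z 65.8 [[457.7, -315.4], [46.3, 56.0], 18.7] 1820
T
ear px [192. 181.] z 116.5 [[590.9, 343.1], [4.8, 55.9], 19.2] 46
ear px [440. 183.] z 117.2 [[578.0, -320.3], [3.5, 56.5], 21.0] 32
ear px [159. 192.] z 116.5 [[562.6, 427.0], [54.0, 3.6], 45.3] 38
ear px [197. 191.] z 118.3 [[565.8, 329.1], [9.4, 25.2], 83.2] 1
[... 1445 characters left out ...]
[[555.5, -328.3], [45.9, 57.7], 17.0] 214
body px [163. 202.] z 66.0 [[546.9, 442.5], [56.6, 47.3], 44.2] 188
body px [341. 198.] z 69.2 [[546.4, -56.3], [12.1, 48.2], 4.5] 70
body px [297. 203.] z 69.7 [[533.1, 63.7], [11.8, 48.3], 5.7] 71
body px [  8. 210.] z 64.2 [[523.9, 857.7], [37.5, 0.7], 90.0] 17
body px [430. 229.] z 66.1 [[458.0, -313.9], [44.6, 58.3], 16.7] 195
body px [569. 284.] z 65.9 [[300.2, -685.3], [28.1, 5.7], 0.1] 31
body px [ 13. 303.] z 66.0 [[273.7, 824.2], [1.0, 61.5], 0.1] 23
body px [324. 373.] z 65.9 [[77.1, -1.9], [56.2, 6.5], 89.8] 45
body px [343. 380.] z 65.6 [[57.9, -53.4], [38.4, 4.5], 50.3] 26
body px [353. 388.] z 65.2 [[37.1, -76.3], [23.0, 7.9], 79.7] 20
```

View pics/t3c.png

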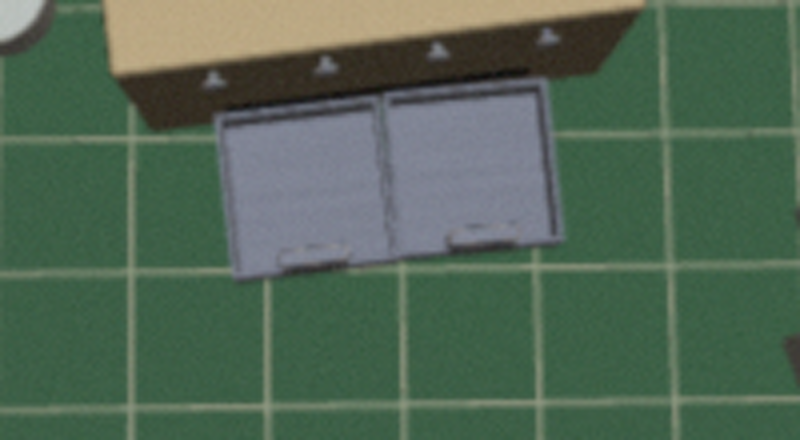

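View pics/w7.png

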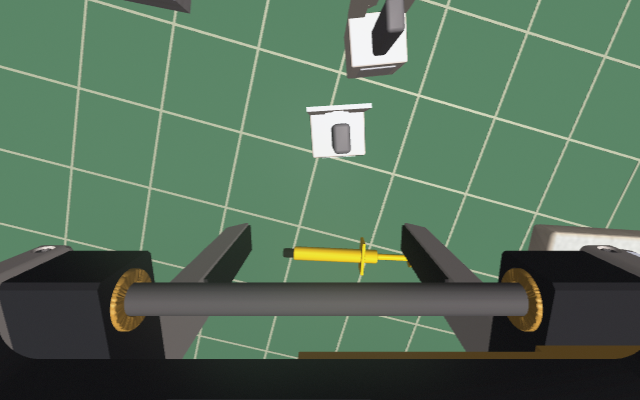

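```bash
python3 -c "
from h import *
plan(455.5,-315.5,165,-71.3)
for y in (108,36,-36,-108): print(m2w(-5,y))"
```

```text
t 8.2 pos [ 396.1 -316.8  208.1] rot [-89.7  -0.2 -75. ] gap 93.5 F [0.9 0.7 0.3]
dp [14.0, 43.5, 57.5] turn [-0.32, -3.67, 0.2] rows 1.8
[635.47538015 124.03563766]
[644.24997288  52.57231474]
[653.0245656  -18.89100818]
[661.79915833 -90.35433109]
```

Call:
servo_tool([
  {"dp": [6, 10, 28], "turn": [-0.3, -2, 0.2]},
  {"dp": [14, 20, 57], "turn": [-0.3, -3.7, 0.2]},
  {"dp": [14, 43, 57.5], "turn": [-0.3, -3.7, 0.2]},
  {"dp": [14, 43, 57.5], "turn": [-0.3, -3.7, 0.2]},
])

```text
clock: 8.53
eef_pos: [455.7, -313.0, 161.6]
eef_rot: [-1.573, 0.005, -1.243]
wrist_force: [-0.7, 0.3, -1.4]
finger_gap: 93.8
```

```bash
python3 -c "
from meas import *
plan(455.5,-315.5,108,-71.3)
c=cam('wrist');save(c,'w8');cass(c)"
```

```text
t 8.53 pos [ 455.7 -313.   161.6] rot [-90.1   0.3 -71.2] gap 93.8 F [-0.7  0.3 -1.4]
dp [2.6, 53.6, -0.8] turn [0.14, 0.11, -0.28] rows 1.3
ear px [393.  59.] z 116.5 [[576.3, -320.9], [4.5, 56.0], 20.8] 688
ear px [383.  99.] z 117.4 [[549.0, -324.5], [23.4, 4.5], 30.7] 118
ear px [329. 183.] z 116.6 [[479.7, -308.1], [4.0, 55.5], 18.8] 467
ear px [329. 203.] z 117.0 [[465.3, -313.0], [2.7, 13.3], 15.8] 72
tab px [398.  95.] z 139.3 [[552.1, -330.0], [23.9, 14.4], 20.0] 911
tab px [330. 224.] z 139.4 [[455.3, -316.2], [23.4, 13.5], 18.9] 671
body px [75.  5.] z 68.2 [[539.9, -59.8], [11.3, 49.0], 19.2] 580
body px [372. 101.] z 65.7 [[555.8, -328.7], [48.0, 56.2], 20.6] 2241
body px [330. 174.] z 65.4 [[478.4, -308.8], [6.6, 54.7], 18.8] 218
body px [329. 203.] z 65.8 [[452.6, -317.1], [33.5, 56.2], 18.8] 1513
```

View pics/w8.png

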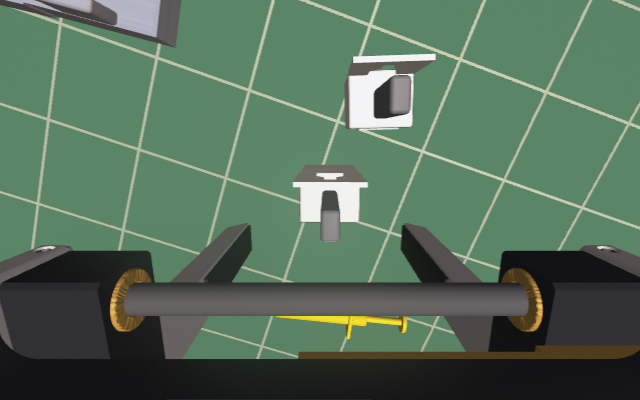

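Call:
servo_tool([
  {"dp": [3, 20, -0.5], "turn": [0.1, 0.1, -0.3]},
  {"dp": [3, 45, -0.5], "turn": [0.1, 0.1, -0.3]},
  {"dp": [3, 54, -0.5], "turn": [0.1, 0.1, -0.3]},
  {"dp": [3, 54, -0.5], "turn": [0.1, 0.1, -0.3]},
])

```text
clock: 8.92
eef_pos: [455.0, -315.7, 109.1]
eef_rot: [-1.572, 0.0, -1.245]
wrist_force: [0.2, 0.2, -0.2]
finger_gap: 93.8
```

Call:
servo_tool([
  {"dp": [0, 0, 0], "turn": [0, 0, 0]},
  {"dp": [0, 0, 0], "turn": [0, 0, 0]},
  {"dp": [0, 0, 0], "turn": [0, 0, 0]},
  {"dp": [0, 0, 0], "turn": [0, 0, 0]},
  {"dp": [0, 0, 0], "turn": [0, 0, 0]},
], grip=1, force=35)

```text
clock: 9.33
eef_pos: [455.2, -315.9, 109.8]
eef_rot: [-1.571, -0.0, -1.245]
wrist_force: [0.2, 0.1, 0.7]
finger_gap: 63.7
```

Call:
servo_tool([
  {"dp": [0, 0, 0], "turn": [0, 0, 0]},
  {"dp": [0, 0, 0], "turn": [0, 0, 0]},
  {"dp": [0, 0, 0], "turn": [0, 0, 0]},
  {"dp": [0, 0, 0], "turn": [0, 0, 0]},
  {"dp": [0, 0, 0], "turn": [0, 0, 0]},
])

```text
clock: 9.75
eef_pos: [455.2, -315.9, 109.8]
eef_rot: [-1.571, -0.0, -1.245]
wrist_force: [0.5, -0.2, -0.2]
finger_gap: 31.0
```

Call:
servo_tool([
  {"dp": [0, 0, 0], "turn": [0, 0, 0]},
  {"dp": [0, 0, 0], "turn": [0, 0, 0]},
  {"dp": [0, 0, 0], "turn": [0, 0, 0]},
  {"dp": [0, 0, 0], "turn": [0, 0, 0]},
  {"dp": [0, 0, 0], "turn": [0, 0, 0]},
])

```text
clock: 10.17
eef_pos: [455.2, -315.9, 109.7]
eef_rot: [-1.571, -0.0, -1.245]
wrist_force: [-0.1, 0.3, -0.7]
finger_gap: 13.8
```

```bash
python3 -c "
from meas import *
plan(455.5,-315.5,108,-71.3)
c=cam('wrist');save(c,'w9');cass(c)"
```

```text
t 10.17 pos [ 455.2 -315.9  109.7] rot [-90.   -0.  -71.4] gap 13.8 F [-0.1  0.3 -0.7]
dp [-0.2, 1.7, 0.4] turn [0.04, -0.06, 0.02] rows 0.0
ear px [409.  34.] z 116.4 [[576.4, -321.1], [4.9, 56.6], 20.5] 1329
ear px [396.  89.] z 117.4 [[547.9, -325.8], [24.6, 9.0], 44.4] 281
ear px [326. 196.] z 116.6 [[479.6, -307.8], [4.3, 55.8], 18.6] 838
ear px [326. 225.] z 118.5 [[463.9, -313.3], [5.7, 37.0], 18.4] 378
tab px [418.  79.] z 139.3 [[552.1, -329.9], [24.1, 14.4], 20.8] 1739
tab px [325. 247.] z 139.4 [[455.5, -316.3], [23.6, 38.0], 21.0] 1674
body px [325. 183.] z 65.6 [[477.6, -308.2], [8.1, 55.2], 18.6] 432
body px [325. 213.] z 65.8 [[452.3, -317.0], [29.8, 56.0], 18.5] 1365
```

View pics/w9.png

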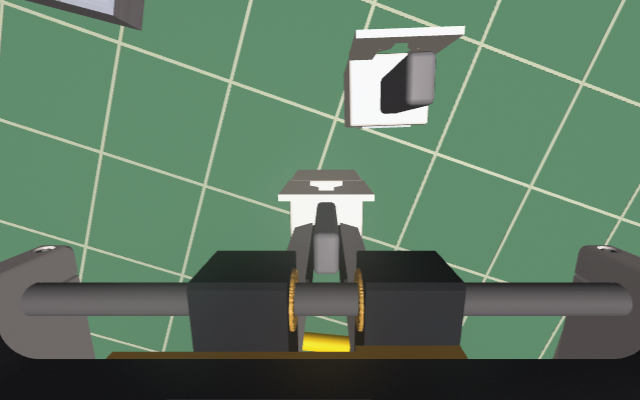

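```bash
python3 -c "
from h import *
x=m2w(-75,-108);print(x);plan(x[0],x[1],195,-83)"
```

```text
[592.32092771 -98.88518513]
t 10.22 pos [ 455.2 -315.8  109.7] rot [-90.   -0.  -71.4] gap 14.0 F [ 0.2 -0.4 -0.2]
dp [-161.7, -85.5, 199.2] turn [0.04, 11.64, 0.02] rows 6.5
```

Call:
servo_tool([
  {"dp": [0, -25, 0], "turn": [0, 0, 0]},
  {"dp": [-15, -60, 0], "turn": [0, 0, 0]},
  {"dp": [-45, -86, 10], "turn": [0, 0, 0]},
  {"dp": [-75, -88, 30], "turn": [0, 3, 0]},
  {"dp": [-100, -88, 55], "turn": [0, 6, 0]},
])

```text
clock: 10.63
eef_pos: [475.2, -202.5, 199.6]
eef_rot: [-1.569, -0.002, -1.354]
wrist_force: [0.7, -0.1, -2.1]
finger_gap: 13.7
```

```bash
python3 -c "
from h import *
x=m2w(-75,-108);print(x);plan(x[0],x[1],195,-83)"
```

```text
[592.32092771 -98.88518513]
t 10.63 pos [ 475.2 -202.5  199.6] rot [-89.9  -0.1 -77.6] gap 13.7 F [ 0.7 -0.1 -2.1]
dp [-76.0, 4.7, 136.6] turn [-0.1, 5.42, 0.13] rows 3.8
```

Call:
servo_tool([
  {"dp": [-20, 0, 30], "turn": [-0.1, 2, 0.1]},
  {"dp": [-40, 0, 62], "turn": [-0.1, 4, 0.1]},
  {"dp": [-58, 2, 95], "turn": [-0.1, 5.4, 0.1]},
  {"dp": [-72, 4, 125], "turn": [-0.1, 5.4, 0.1]},
  {"dp": [-76, 4.5, 136], "turn": [-0.1, 5.4, 0.1]},
])

```text
clock: 11.05
eef_pos: [593.7, -95.9, 194.3]
eef_rot: [-1.571, 0.0, -1.446]
wrist_force: [0.1, 0.8, -2.1]
finger_gap: 13.8
```

```bash
python3 -c "
from meas import *
x=m2w(-28.7,-108);plan(x[0],x[1],194.7,-83)
c=cam('wrist');save(c,'w10');W=cloud(c)
K=c['K']
import pickle;pickle.dump(c,open('w10.pkl','wb'))
c=cam('scene');cv2.imwrite('pics/s3.png',cv2.resize(c['img'][120:330,260:480],None,fx=3,fy=2.8)[:,:,::-1])
"
```

```text
t 11.05 pos [593.7 -95.9 194.3] rot [-90.    0.  -82.8] gap 13.8 F [ 0.1  0.8 -2.1]
dp [3.0, -0.4, 44.5] turn [0.02, 0.17, -0.02] rows 1.1
```

View pics/w10.png

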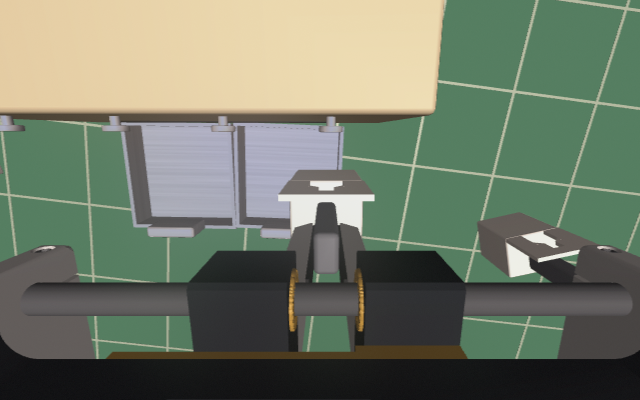

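View pics/s3.png

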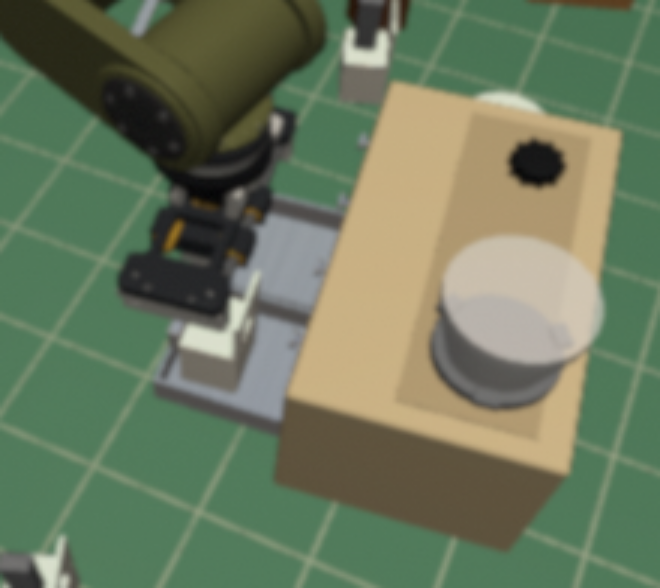

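```bash
python3 - <<'E'
from h import *
import pickle
c=pickle.load(open('w10.pkl','rb'));W=cloud(c)
d=W[...,:2]-O;mx=d@EX;my=d@EY;Z=W[...,2]
for y in (36,-36,-108):
    k=(mx>-14)&(mx<-2.5)&(abs(my-y)<14)&(Z>155)&(Z<180)
    hd=k&(mx<-6.5)
    print(y,'head my range',my[hd].min(),my[hd].max(),'mx',mx[hd].min(),'ztop',np.percentile(Z[hd],[50,98]),hd.sum())
dk=(abs(Z-190)<3)&(abs(my)<150);
for y in (-100,-50,0,50): print(y,mx[dk&(abs(my-y)<5)].min())
E
```

```text
36 head my range 27.305021018273454 42.11948284060002 mx -10.471677984173901 ztop [170.6882875  173.11172168] 193
-36 head my range -44.42465706686146 -30.18123540501767 mx -10.2218263223852 ztop [170.97503833 173.60286242] 143
-108 head my range -115.78656276718243 -101.11172455074991 mx -9.97537839620563 ztop [171.49048408 173.40096347] 137
-100 -63.85640229005319
-50 0.24661069690852605
0 -0.4367557527797142
50 -0.11312771358728294
```

Call:
servo_tool([
  {"dp": [3.5, -0.5, 10], "turn": [0, 0.2, 0]},
  {"dp": [3.5, -0.5, 20], "turn": [0, 0.2, 0]},
  {"dp": [3.5, -0.5, 28], "turn": [0, 0.2, 0]},
  {"dp": [3.5, -0.5, 32], "turn": [0, 0.2, 0]},
  {"dp": [3.5, -0.5, 32], "turn": [0, 0.2, 0]},
])

```text
clock: 11.57
eef_pos: [624.6, -97.5, 194.4]
eef_rot: [-1.572, 0.0, -1.45]
wrist_force: [0.4, -1.5, -1.8]
finger_gap: 13.8
```

```bash
python3 -c "
from meas import *
x=m2w(-28.7,-108.6);plan(x[0],x[1],194.7,-83)
c=cam('wrist');save(c,'w11')"
```

```text
t 11.57 pos [624.6 -97.5 194.4] rot [-90.1   0.  -83.1] gap 13.8 F [ 0.4 -1.5 -1.8]
dp [-2.0, -0.3, 14.1] turn [0.09, -0.06, -0.01] rows 0.3
```

View pics/w11.png

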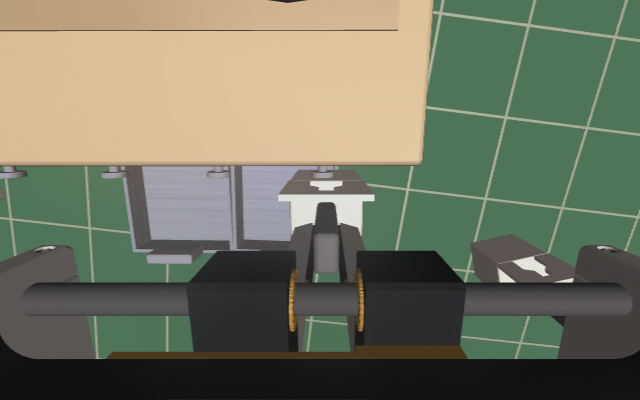

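Call:
servo_tool([
  {"dp": [-1.5, 0, 3], "turn": [0, 0, 0]},
  {"dp": [-2, 0, 6], "turn": [0, 0, 0]},
  {"dp": [-2, 0, 10], "turn": [0, 0, 0]},
  {"dp": [-2, 0, 14], "turn": [0, 0, 0]},
  {"dp": [-2, 0, 14], "turn": [0, 0, 0]},
])

```text
clock: 12.03
eef_pos: [638.5, -93.6, 194.3]
eef_rot: [-1.572, 0.0, -1.449]
wrist_force: [-0.2, -0.4, -2.1]
finger_gap: 13.6
```

```bash
python3 -c "
from meas import *
x=m2w(-28.7,-108.6);plan(x[0],x[1],194.7,-83)
c=cam('wrist');save(c,'w12')"
```

```text
t 12.03 pos [638.5 -93.6 194.3] rot [-90.1   0.  -83. ] gap 13.6 F [-0.2 -0.4 -2.1]
dp [0.2, -0.4, -0.2] turn [0.08, -0.05, -0.01] rows 0.0
```

View pics/w12.png

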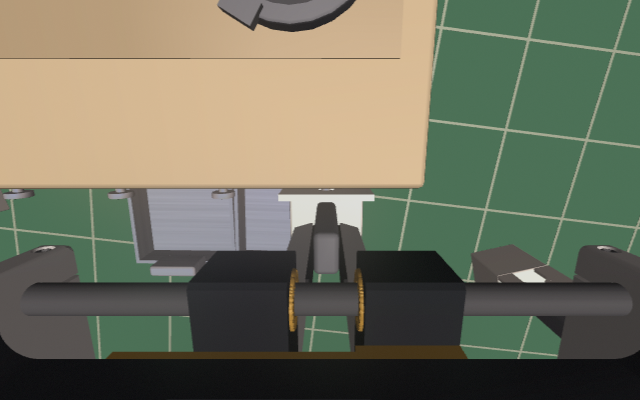

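Call:
servo_tool([
  {"dp": [0, 5, 0], "turn": [0, 0, 0]},
  {"dp": [0, 10, 0], "turn": [0, 0, 0]},
  {"dp": [0, 15, 0], "turn": [0, 0, 0]},
  {"dp": [0, 20, 0], "turn": [0, 0, 0]},
  {"dp": [0, 23, 0], "turn": [0, 0, 0]},
])

```text
clock: 12.5
eef_pos: [638.1, -93.7, 171.6]
eef_rot: [-1.572, 0.0, -1.45]
wrist_force: [-11.1, 1.4, 22.3]
finger_gap: 13.4
```

```bash
python3 -c "
from meas import *
x=m2w(-28.7,-108.6);plan(x[0],x[1],172.7,-83)
c=cam('wrist');save(c,'w13')"
```

```text
t 12.5 pos [638.1 -93.7 171.6] rot [-90.1   0.  -83.1] gap 13.4 F [-11.1   1.4  22.3]
dp [0.1, -1.1, 0.2] turn [0.07, -0.05, -0.0] rows 0.0
```

View pics/w13.png

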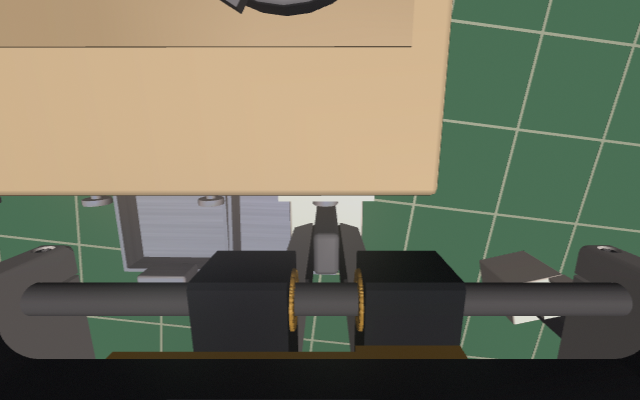

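Call:
servo_tool([
  {"dp": [0, -1, 0], "turn": [0, 0, 0]},
  {"dp": [0, -1, 0], "turn": [0, 0, 0]},
  {"dp": [0, -1, 0], "turn": [0, 0, 0]},
  {"dp": [0, -1, 0], "turn": [0, 0, 0]},
  {"dp": [0, -1, 0], "turn": [0, 0, 0]},
], grip=0.1)

```text
clock: 12.97
eef_pos: [638.1, -93.7, 172.7]
eef_rot: [-1.572, 0.0, -1.45]
wrist_force: [0.8, -0.2, -0.1]
finger_gap: 41.3
```

Call:
servo_tool([
  {"dp": [0, -20, 0], "turn": [0, 0, 0]},
  {"dp": [0, -55, 0], "turn": [0, 0, 0]},
  {"dp": [0, -65, -30], "turn": [0, 0, 0]},
  {"dp": [0, -65, -70], "turn": [0, 0, 0]},
  {"dp": [0, -65, -100], "turn": [0, 0, 0]},
])

```text
clock: 13.38
eef_pos: [537.2, -105.9, 238.1]
eef_rot: [-1.571, -0.0, -1.449]
wrist_force: [1.1, -1.0, 0.3]
finger_gap: 42.4
```

```bash
python3 -c "
from meas import *
plan(500,-310,235,-71.3)
c=cam('wrist');save(c,'w14')
W=cloud(c);d=W[...,:2]-O;mx=d@EX;my=d@EY;Z=W[...,2]
k=(abs(my+108)<32)&(mx>-55)&(mx<-2)
for n,lo,hi in (('tab',195,215),('ear',172,186),('body',122,135)):
    q=k&(Z>lo)&(Z<hi)
    if q.sum(): print(n,np.median(Z[q]),'mx',mx[q].min(),mx[q].max(),'my',my[q].min(),my[q].max())
"
```

```text
t 13.38 pos [ 537.2 -105.9  238.1] rot [-90.  -0. -83.] gap 42.4 F [ 1.1 -1.   0.3]
dp [198.1, 3.2, -61.7] turn [0.02, -11.74, 0.02] rows 5.0
tab 201.8529054271671 mx -42.0331837793992 -18.00411140212159 my -115.89715397177285 -102.31038855146346
ear 179.08108400541607 mx -41.872434593717294 -2.0015249204772982 my -136.82827323085775 -80.93986499541232
body 128.23006724461305 mx -48.83121991903119 -2.1356465863014775 my -136.77152220503373 -80.81625381879753
```

View pics/w14.png

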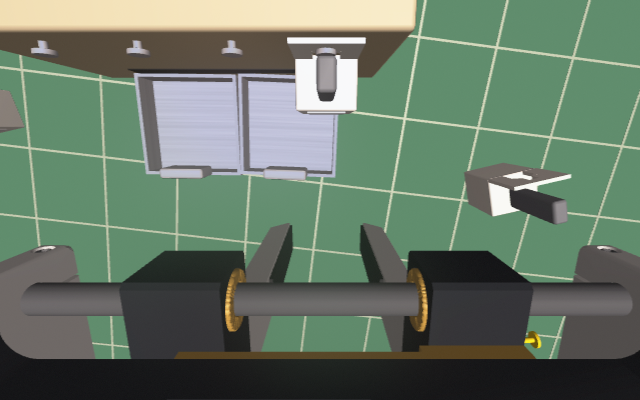

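```bash
python3 -c "
from meas import *
plan(552,-330,190,-69.5)"
```

```text
t 13.43 pos [ 533.5 -106.2  237.8] rot [-90.2   0.  -83.1] gap 42.5 F [-1.5 -0.1  0.8]
dp [224.4, 47.8, -8.5] turn [0.15, -13.58, -0.02] rows 5.5
```

Call:
servo_tool([
  {"dp": [40, 0, 0], "turn": [0.2, -3, 0]},
  {"dp": [80, 5, -2], "turn": [0.2, -6, 0]},
  {"dp": [120, 10, -4], "turn": [0.2, -9, 0]},
  {"dp": [160, 20, -6], "turn": [0.2, -12, 0]},
  {"dp": [200, 30, -8], "turn": [0.2, -13.6, 0]},
])

```text
clock: 13.85
eef_pos: [549.5, -307.7, 207.8]
eef_rot: [-1.569, -0.0, -1.21]
wrist_force: [0.5, -0.1, 1.0]
finger_gap: 42.1
```

```bash
python3 -c "
from meas import *
plan(552,-330,165,-69.5)"
```

```text
t 13.85 pos [ 549.5 -307.7  207.8] rot [-89.9  -0.  -69.3] gap 42.1 F [ 0.5 -0.1  1. ]
dp [21.7, 42.8, -5.6] turn [-0.09, 0.2, 0.03] rows 1.2
```

Call:
servo_tool([
  {"dp": [12, 10, -5.5], "turn": [-0.1, 0.2, 0]},
  {"dp": [22, 30, -5.5], "turn": [-0.1, 0.2, 0]},
  {"dp": [22, 43, -5.5], "turn": [-0.1, 0.2, 0]},
  {"dp": [22, 43, -5.5], "turn": [-0.1, 0.2, 0]},
])

```text
clock: 14.18
eef_pos: [551.2, -329.9, 161.2]
eef_rot: [-1.574, 0.004, -1.214]
wrist_force: [-0.3, -0.4, 0.1]
finger_gap: 42.2
```

```bash
python3 -c "
from meas import *
plan(552,-330,109,-69.5)
c=cam('wrist');save(c,'w15');cass(c)"
```

```text
t 14.18 pos [ 551.2 -329.9  161.2] rot [-90.2   0.2 -69.6] gap 42.2 F [-0.3 -0.4  0.1]
dp [0.6, 52.2, 0.9] turn [0.18, -0.06, -0.22] rows 1.3
ear px [54.  8.] z 117.2 [[618.9, -103.7], [11.2, 48.9], 23.1] 617
ear px [326. 180.] z 116.7 [[576.5, -320.8], [4.3, 55.6], 20.6] 521
ear px [326. 199.] z 117.2 [[562.2, -326.3], [3.0, 13.7], 19.5] 74
tab px [326. 221.] z 139.4 [[552.1, -330.4], [24.7, 13.5], 20.7] 668
body px [122.  20.] z 67.9 [[631.3, -119.5], [16.3, 35.2], 61.9] 301
body px [626.  30.] z 68.5 [[771.0, -511.9], [37.7, 19.2], 41.2] 877
body px [31. 99.] z 68.9 [[545.2, -58.5], [12.3, 49.5], 5.0] 943
body px [325. 171.] z 65.5 [[575.4, -320.5], [5.6, 54.3], 20.6] 203
body px [326. 200.] z 65.8 [[549.5, -331.1], [34.5, 55.9], 20.6] 1560
```

Well aligned; descend and grip.

Call:
servo_tool([
  {"dp": [0.5, 20, 1], "turn": [0.2, 0, -0.2]},
  {"dp": [0.5, 45, 1], "turn": [0.2, 0, -0.2]},
  {"dp": [0.5, 52, 1], "turn": [0.2, 0, -0.2]},
  {"dp": [0.5, 52, 1], "turn": [0.2, 0, -0.2]},
])

```text
clock: 14.57
eef_pos: [552.4, -329.1, 110.6]
eef_rot: [-1.57, 0.0, -1.213]
wrist_force: [-0.9, -0.8, -0.5]
finger_gap: 42.2
```

Call:
servo_tool([
  {"dp": [0, 0, 0], "turn": [0, 0, 0]},
  {"dp": [0, 0, 0], "turn": [0, 0, 0]},
  {"dp": [0, 0, 0], "turn": [0, 0, 0]},
  {"dp": [0, 0, 0], "turn": [0, 0, 0]},
  {"dp": [0, 0, 0], "turn": [0, 0, 0]},
], grip=1)

```text
clock: 14.98
eef_pos: [552.6, -329.2, 111.4]
eef_rot: [-1.57, -0.001, -1.213]
wrist_force: [-0.6, -1.0, 8.4]
finger_gap: 13.4
```

Call:
servo_tool([
  {"dp": [0, 0, 0], "turn": [0, 0, 0]},
  {"dp": [0, 0, 0], "turn": [0, 0, 0]},
  {"dp": [0, 0, 0], "turn": [0, 0, 0]},
])

```text
clock: 15.23
eef_pos: [552.6, -329.2, 111.4]
eef_rot: [-1.57, -0.001, -1.213]
wrist_force: [-0.1, 0.8, -0.5]
finger_gap: 13.9
```

```bash
python3 -c "
from meas import *
x=m2w(-75,-36.7);print(x);plan(x[0],x[1],195,-83)
c=cam('wrist');save(c,'w16');cass(c)"
```

```text
[583.63164353 -28.11664452]
t 15.23 pos [ 552.6 -329.2  111.4] rot [-90.   -0.  -69.5] gap 13.9 F [-0.1  0.8 -0.5]
dp [-271.1, -83.7, 134.6] turn [-0.05, 13.51, 0.02] rows 7.5
ear px [326. 196.] z 116.5 [[576.4, -320.4], [4.3, 56.2], 20.4] 845
ear px [325. 224.] z 118.8 [[561.0, -326.2], [5.5, 37.0], 20.1] 348
tab px [325. 246.] z 139.4 [[552.7, -329.8], [23.4, 38.1], 23.5] 1622
body px [69.  9.] z 67.4 [[622.7, -116.0], [10.4, 24.0], 37.4] 242
body px [  2. 104.] z 61.5 [[547.4, -81.4], [10.8, 3.2], 4.9] 67
body px [326. 183.] z 65.5 [[574.6, -321.2], [7.9, 55.5], 20.8] 400
body px [326. 213.] z 65.8 [[550.7, -330.2], [27.0, 56.1], 20.5] 1345
```

Call:
servo_tool([
  {"dp": [0, -25, 0], "turn": [0, 0, 0]},
  {"dp": [-15, -60, -10], "turn": [0, 0, 0]},
  {"dp": [-50, -82, -20], "turn": [0, 3, 0]},
  {"dp": [-88, -85, -20], "turn": [0, 6, 0]},
  {"dp": [-125, -85, -5], "turn": [0, 9, 0]},
])

```text
clock: 15.7
eef_pos: [502.4, -213.8, 198.1]
eef_rot: [-1.568, -0.002, -1.375]
wrist_force: [1.5, 0.3, -1.8]
finger_gap: 13.8
```

```bash
python3 -c "
from meas import *
print(w2m(*manip.read_state()['eef_pos'][:2]))
x=m2w(-110,-60);plan(x[0],x[1],196.5,-83)
x=m2w(-75,-36.7);plan(x[0],x[1],196.5,-83)"
```

```text
[-178.23532525 -211.09869406]
t 15.7 pos [ 502.4 -213.8  198.1] rot [-89.8  -0.1 -78.8] gap 13.8 F [ 1.5  0.3 -1.8]
dp [-145.7, 1.5, 79.1] turn [-0.17, 4.21, 0.12] rows 4.0
t 15.7 pos [ 502.4 -213.8  198.1] rot [-89.8  -0.1 -78.8] gap 13.8 F [ 1.5  0.3 -1.8]
dp [-166.3, 1.5, 115.8] turn [-0.17, 4.21, 0.12] rows 4.9
```

Call:
servo_tool([
  {"dp": [-37, 0, 10], "turn": [-0.1, 1, 0.1]},
  {"dp": [-75, 1, 25], "turn": [-0.1, 2, 0.1]},
  {"dp": [-112, 1, 42], "turn": [-0.1, 3, 0.1]},
  {"dp": [-146, 1.5, 64], "turn": [-0.2, 4.2, 0.1]},
  {"dp": [-166, 1.5, 90], "turn": [-0.2, 4.2, 0.1]},
])

```text
clock: 16.12
eef_pos: [558.1, -30.2, 196.9]
eef_rot: [-1.571, -0.0, -1.448]
wrist_force: [0.2, 0.0, -0.8]
finger_gap: 13.8
```

```bash
python3 -c "
from meas import *
print(w2m(*manip.read_state()['eef_pos'][:2]))
x=m2w(-46,-36.7);plan(x[0],x[1],196.5,-83)
c=cam('wrist');save(c,'w17')"
```

```text
[-100.58027251  -35.69772412]
t 16.12 pos [558.1 -30.2 196.9] rot [-90.  -0. -83.] gap 13.8 F [ 0.2  0.  -0.8]
dp [1.0, 0.4, 54.6] turn [0.02, 0.01, 0.01] rows 1.3
```

View pics/w17.png

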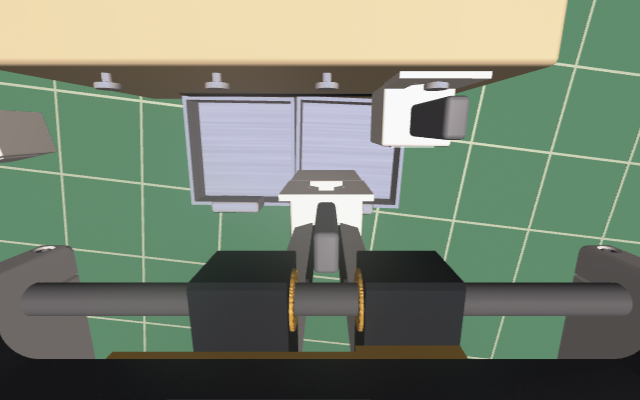

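Call:
servo_tool([
  {"dp": [0.5, 0.4, 15], "turn": [0, 0, 0]},
  {"dp": [1, 0.4, 30], "turn": [0, 0, 0]},
  {"dp": [1, 0.4, 42], "turn": [0, 0, 0]},
  {"dp": [1, 0.4, 48], "turn": [0, 0, 0]},
  {"dp": [1, 0.4, 48], "turn": [0, 0, 0]},
])

```text
clock: 16.58
eef_pos: [609.4, -22.4, 195.8]
eef_rot: [-1.57, 0.001, -1.445]
wrist_force: [-0.0, 0.2, -1.1]
finger_gap: 13.8
```

```bash
python3 -c "
from meas import *
print(w2m(*manip.read_state()['eef_pos'][:2]))
x=m2w(-28.4,-36.7);plan(x[0],x[1],196.4,-83)"
```

```text
[-48.72211824 -34.15712549]
t 16.58 pos [609.4 -22.4 195.8] rot [-90.    0.  -82.8] gap 13.8 F [-0.   0.2 -1.1]
dp [2.6, -0.6, 20.3] turn [-0.02, 0.2, -0.05] rows 0.5
```

Call:
servo_tool([
  {"dp": [2.5, -0.5, 2], "turn": [0, 0.2, 0]},
  {"dp": [2.5, -0.5, 4], "turn": [0, 0.2, 0]},
  {"dp": [2.5, -0.5, 10], "turn": [0, 0.2, 0]},
  {"dp": [2.5, -0.5, 16], "turn": [0, 0.2, 0]},
  {"dp": [2.5, -0.5, 20], "turn": [0, 0.2, 0]},
])

```text
clock: 17.0
eef_pos: [630.2, -22.4, 196.4]
eef_rot: [-1.57, 0.001, -1.449]
wrist_force: [0.0, 0.1, -2.8]
finger_gap: 14.1
```

```bash
python3 -c "
from meas import *
print(w2m(*manip.read_state()['eef_pos'][:2]))
x=m2w(-28.4,-36.7);plan(x[0],x[1],196.4,-83)
c=cam('wrist');save(c,'w18')"
```

```text
[-28.12041927 -36.64840304]
t 17.0 pos [630.2 -22.4 196.4] rot [-90.   0. -83.] gap 14.1 F [ 0.   0.1 -2.8]
dp [0.1, 0.0, -0.3] turn [-0.04, -0.01, -0.04] rows 0.0
```

View pics/w18.png

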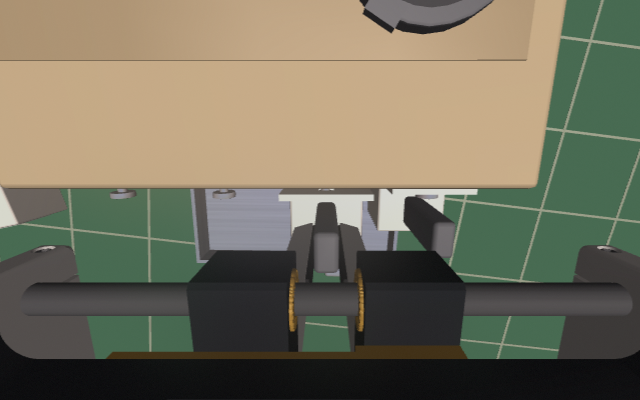

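Call:
servo_tool([
  {"dp": [0, 5, 0], "turn": [0, 0, 0]},
  {"dp": [0, 10, 0], "turn": [0, 0, 0]},
  {"dp": [0, 15, 0], "turn": [0, 0, 0]},
  {"dp": [0, 20, 0], "turn": [0, 0, 0]},
  {"dp": [0, 23, 0], "turn": [0, 0, 0]},
])

```text
clock: 17.47
eef_pos: [630.4, -22.2, 173.4]
eef_rot: [-1.57, 0.001, -1.449]
wrist_force: [-10.9, 1.1, 23.5]
finger_gap: 13.7
```

Call:
servo_tool([
  {"dp": [0, -1, 0], "turn": [0, 0, 0]},
  {"dp": [0, -1, 0], "turn": [0, 0, 0]},
  {"dp": [0, -1, 0], "turn": [0, 0, 0]},
  {"dp": [0, -1, 0], "turn": [0, 0, 0]},
  {"dp": [0, -1, 0], "turn": [0, 0, 0]},
], grip=0.1)

```text
clock: 17.88
eef_pos: [630.4, -22.2, 174.3]
eef_rot: [-1.57, 0.001, -1.449]
wrist_force: [-0.5, -0.3, 0.1]
finger_gap: 41.3
```

Call:
servo_tool([
  {"dp": [0, -20, 0], "turn": [0, 0, 0]},
  {"dp": [0, -55, 0], "turn": [0, 0, 0]},
  {"dp": [0, -65, -30], "turn": [0, 0, 0]},
  {"dp": [-20, -65, -65], "turn": [0, 0, 0]},
  {"dp": [-45, -65, -90], "turn": [0, 0, 0]},
])

```text
clock: 18.3
eef_pos: [533.9, 10.6, 239.6]
eef_rot: [-1.569, 0.0, -1.451]
wrist_force: [1.8, 0.8, 0.4]
finger_gap: 42.6
```

```bash
cat > hung.py <<'E'
from meas import *
def hung(c):
    W=cloud(c);d=W[...,:2]-O;mx=d@EX;my=d@EY;Z=W[...,2]
    for y in (108,36,-36,-108):
      k=(abs(my-y)<34)&(mx>-55)&(mx<-2)
      for n,lo,hi in (('tab',195,215),('ear',172,186),('body',122,135)):
        q=k&(Z>lo)&(Z<hi)
        if q.sum()>20: print(y,n,np.round([np.median(Z[q]),mx[q].min(),mx[q].max(),my[q].min(),my[q].max()],1))
    k=(abs(my)<170)&(mx>-160)&(mx<-60)
    for nm,a,b in (('fin1',20,110),('fin2',-110,-20)):
        q=k&(Z>64)&(Z<75)&(my>a)&(my<b)
        if q.sum()>20: print(nm,[np.round(v,1).tolist() for v in cv2.minAreaRect(np.stack([mx[q],my[q]],-1).astype(np.float32))])
    q=k&(Z>30)&(Z<41)
    print('trays front mx',[ (y,np.round(np.percentile(mx[q&(abs(my-y)<8)],3),1)) for y in (-110,-95,-20,20,95,110) if (q&(abs(my-y)<8)).sum()>5],'my',my[q].min(),my[q].max())
E
python3 -c "
from hung import *
plan(566.5,334.5,235,-71)
c=cam('wrist');save(c,'w19');hung(c)
"
```

```text
t 18.3 pos [533.9  10.6 239.6] rot [-89.9   0.  -83.1] gap 42.6 F [1.8 0.8 0.4]
dp [-317.6, 4.9, 71.1] turn [-0.11, -12.12, -0.01] rows 7.8
108 ear [172.7 -10.3  -6.7 103.4 110.8]
36 ear [172.7 -10.6  -6.8  31.8  39.5]
-36 tab [202.1 -40.8 -17.4 -43.9 -29.7]
-36 ear [179.  -40.8  -2.  -65.2  -8.8]
-36 body [128.5 -48.3  -2.3 -65.   -8.8]
-108 tab [ 201.9  -41.6  -18.  -115.5 -101.2]
-108 ear [ 179.3  -41.7   -2.  -137.3  -80.6]
-108 body [ 128.4  -48.4   -2.1 -136.8  -80.3]
fin1 [[-115.0, 59.9], [49.8, 12.0], 89.9]
fin2 [[-116.3, -60.2], [49.8, 12.1], 89.4]
trays front mx [(-110, np.float64(-124.3)), (-95, np.float64(-123.5)), (-20, np.float64(-120.4)), (20, np.float64(-121.6)), (95, np.float64(-120.1)), (110, np.float64(-120.1))] my -122.39182906232524 119.69709956531248
```

View pics/w19.png

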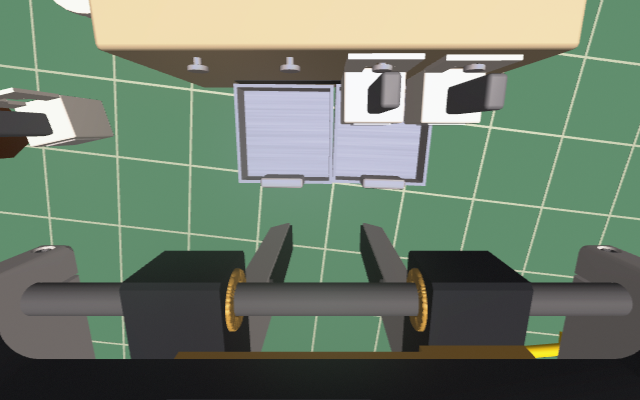

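```bash
python3 - <<'E'
from hung import *
import pickle
for c in (pickle.load(open('w10.pkl','rb')),pickle.load(open('w7.pkl','rb')),pickle.load(open('t3.pkl','rb')),cam('wrist'),cam('top')):
    W=cloud(c);d=W[...,:2]-O;mx=d@EX;my=d@EY;Z=W[...,2]
    print('--');hung(c)
    q=(abs(my)<130)&(mx>-125)&(mx<-0)&(Z>32)&(Z<40)
    for nm,a,b in (('T1',4.5,123),('T2',-123,-4.5)):
        for part,lo,hi in (('back',-12,-0.5),('front',-125,-112)):
            k=q&(mx>lo)&(mx<hi)&(my>a)&(my<b)
            if k.sum()>15:
                p=np.polyfit(my[k],mx[k],1);print(nm,part,'slope deg',round(np.degrees(np.arctan(p[0])),2),'mid',round(np.polyval(p,(a+b)/2),1),k.sum(),'my',round(my[k].min(),1),round(my[k].max(),1))
E
```

```text
--
36 ear [172.5 -10.4  -6.7  30.   37.9]
-36 ear [172.5 -10.2  -7.  -41.1 -34. ]
-108 tab [ 201.1  -49.5  -45.  -133.4  -77.8]
-108 ear [ 178.9  -46.    -6.8 -133.7  -77.5]
-108 body [ 129.5  -46.1  -45.4 -132.4  -78.3]
fin1 [[-115.0, 59.0], [50.0, 12.2], 88.5]
fin2 [[-116.1, -51.7], [31.2, 12.3], 88.2]
trays front mx [(-20, np.float64(-120.5)), (20, np.float64(-121.8)), (95, np.float64(-119.2)), (110, np.float64(-119.5))] my -58.89822177242156 120.11470986153661
T1 back slope deg 0.63 mid -3.4 355 my 11.8 117.1
T1 front slope deg 1.6 mid -118.4 213 my 4.7 119.8
T2 back slope deg 0.81 mid -5.0 337 my -122.3 -4.6
T2 front slope deg 3.23 mid -121.0 95 my -31.7 -4.5
--
trays front mx [(-110, np.float64(-125.2))] my -120.30211332787962 -109.15866530559393
--
fin1 [[-114.0, 60.6], [48.3, 11.8], 88.7]
fin2 [[-115.2, -60.2], [47.9, 11.8], 85.0]
trays front mx [(-110, np.float64(-122.3)), (-95, np.float64(-122.4)), (-20, np.float64(-119.7)), (20, np.float64(-120.4)), (95, np.float64(-119.7)), (110, np.float64(-118.8))] my -121.3018999993922 119.90292446320498
T1 back slope deg -0.18 mid -3.
[... 636 characters left out ...]
.8)), (-95, np.float64(-123.6)), (-20, np.float64(-121.0)), (20, np.float64(-121.2)), (95, np.float64(-119.9)), (110, np.float64(-119.9))] my -122.58508544537887 119.82536200214459
T1 back slope deg -0.14 mid -3.8 415 my 5.4 122.2
T1 front slope deg 1.35 mid -118.6 160 my 4.8 119.8
T2 back slope deg -34.38 mid 32.6 37 my -10.3 -5.2
T2 front slope deg 0.9 mid -119.7 186 my -120.5 -5.3
--
-36 ear [178.7  -5.8  -2.2 -62.6  -8.8]
-108 tab [ 203.1  -40.   -16.4 -115.1 -103.2]
-108 ear [ 179.   -39.2   -2.1 -134.1  -80.3]
-108 body [ 128.3  -48.2   -3.2 -136.8  -85.9]
trays front mx [(20, np.float64(-120.4))] my -75.73080324564143 23.181178738051003
T1 back slope deg -6.23 mid 1.3 17 my 86.0 118.5
```

```bash
python3 - <<'E'
from hung import *
import pickle
c=pickle.load(open('w10.pkl','rb'))
cv2.imwrite('pics/z10.png',cv2.resize(c['img'][100:250,110:360],None,fx=3.2,fy=3.2,interpolation=cv2.INTER_CUBIC)[:,:,::-1])
E
```

```text
(no output)
```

View pics/z10.png

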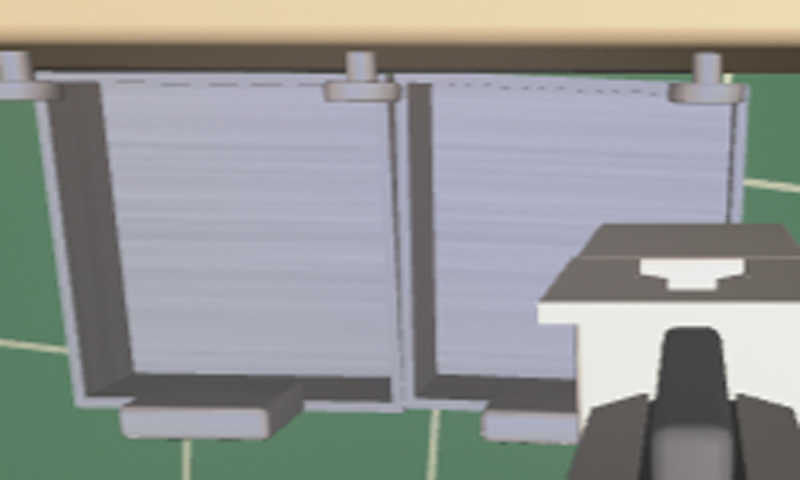

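```bash
python3 -c "
from hung import *
plan(630.5,-22.2,225,-83)
"
```

```text
t 18.45 pos [534.7  12.3 240.1] rot [-89.9   0.  -82.9] gap 42.3 F [0.3 0.5 1.3]
dp [46.0, 15.3, 90.8] turn [-0.13, 0.08, -0.03] rows 2.5
```

Call:
servo_tool([
  {"dp": [15, 0, 30], "turn": [-0.1, 0, 0]},
  {"dp": [30, 5, 60], "turn": [-0.1, 0, 0]},
  {"dp": [46, 10, 85], "turn": [-0.1, 0, 0]},
  {"dp": [46, 15, 91], "turn": [-0.1, 0, 0]},
  {"dp": [46, 15, 91], "turn": [-0.1, 0, 0]},
])

```text
clock: 18.87
eef_pos: [631.7, -23.1, 222.6]
eef_rot: [-1.573, 0.001, -1.448]
wrist_force: [-0.3, 0.0, 0.3]
finger_gap: 42.4
```

```bash
python3 -c "
from hung import *
plan(630.5,-22.2,174.3,-83)
"
```

```text
t 18.87 pos [631.7 -23.1 222.6] rot [-90.1   0.1 -83. ] gap 42.4 F [-0.3  0.   0.3]
dp [-1.0, 48.3, -1.0] turn [0.15, 0.02, -0.07] rows 1.2
```

Call:
servo_tool([
  {"dp": [-1, 20, -1], "turn": [0.1, 0, 0]},
  {"dp": [-1, 40, -1], "turn": [0.1, 0, 0]},
  {"dp": [-1, 48, -1], "turn": [0.1, 0, 0]},
  {"dp": [-1, 48, -1], "turn": [0.1, 0, 0]},
  {"dp": [-1, 48, -1], "turn": [0.1, 0, 0]},
])

```text
clock: 19.28
eef_pos: [630.5, -22.0, 175.5]
eef_rot: [-1.571, 0.001, -1.448]
wrist_force: [0.3, -0.0, 0.8]
finger_gap: 42.2
```

Call:
servo_tool([
  {"dp": [0, 0, 0], "turn": [0, 0, 0]},
  {"dp": [0, 0, 0], "turn": [0, 0, 0]},
  {"dp": [0, 0, 0], "turn": [0, 0, 0]},
  {"dp": [0, 0, 0], "turn": [0, 0, 0]},
  {"dp": [0, 0, 0], "turn": [0, 0, 0]},
], grip=1)

```text
clock: 19.7
eef_pos: [630.6, -22.0, 175.9]
eef_rot: [-1.571, 0.001, -1.448]
wrist_force: [-1.2, 1.1, 0.2]
finger_gap: 13.5
```

Call:
servo_tool([
  {"dp": [0, 0, 0], "turn": [0, 0, 0]},
  {"dp": [0, -6, 0], "turn": [0, 0, 0]},
  {"dp": [0, -12, 0], "turn": [0, 0, 0]},
  {"dp": [0, -18, 0], "turn": [0, 0, 0]},
  {"dp": [0, -22, 0], "turn": [0, 0, 0]},
])

```text
clock: 20.12
eef_pos: [630.7, -22.1, 199.0]
eef_rot: [-1.57, 0.001, -1.448]
wrist_force: [-0.9, -0.3, -2.2]
finger_gap: 13.8
```

Call:
servo_tool([
  {"dp": [0, 1, -6], "turn": [0, 0, 0]},
  {"dp": [0, 1, -14], "turn": [0, 0, 0]},
  {"dp": [0, 0, -30], "turn": [0, 0, 0]},
  {"dp": [0, 0, -60], "turn": [0, 0, 0]},
  {"dp": [0, 0, -100], "turn": [0, 0, 0]},
])

```text
clock: 20.53
eef_pos: [530.7, -34.3, 198.2]
eef_rot: [-1.57, 0.001, -1.448]
wrist_force: [0.9, -0.4, -1.3]
finger_gap: 13.8
```

```bash
python3 -c "
from hung import *
plan(450,-250,195,-83)
c=cam('wrist');save(c,'w20');hung(c)
"
```

```text
t 20.53 pos [530.7 -34.3 198.2] rot [-90.    0.  -82.9] gap 13.8 F [ 0.9 -0.4 -1.3]
dp [204.2, 3.0, -106.6] turn [-0.05, 0.05, -0.05] rows 5.5
108 ear [172.5 -10.5  -6.8 102.7 110.5]
36 ear [172.5 -10.4  -6.7  30.7  39.2]
-36 ear [172.5 -10.7  -6.6 -40.7 -32. ]
-108 tab [ 201.8  -42.1  -18.1 -115.3 -101. ]
-108 ear [ 179.1  -41.8   -2.  -137.2  -80.6]
-108 body [ 128.3  -48.8   -2.2 -136.5  -80.5]
fin1 [[-115.3, 59.1], [49.3, 12.1], 88.9]
fin2 [[-114.7, -79.8], [16.4, 8.7], 45.4]
trays front mx [(-110, np.float64(-124.4)), (-95, np.float64(-123.3)), (20, np.float64(-121.2)), (95, np.float64(-120.2)), (110, np.float64(-120.0))] my -122.42066889514015 120.1451496450101
```

View pics/w20.png

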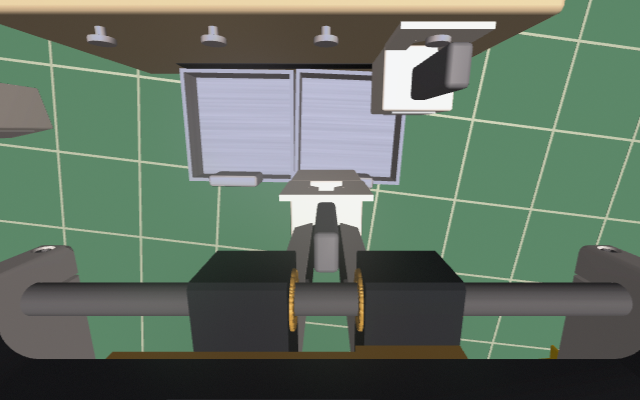

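Call:
servo_tool([
  {"dp": [37, 0, -18], "turn": [0, 0, 0]},
  {"dp": [74, 0, -37], "turn": [0, 0, 0]},
  {"dp": [111, 0, -56], "turn": [0, 0, 0]},
  {"dp": [148, 0, -76], "turn": [0, 0, 0]},
  {"dp": [185, 3, -96], "turn": [0, 0, 0]},
])

```text
clock: 21.0
eef_pos: [450.3, -227.7, 194.6]
eef_rot: [-1.576, 0.001, -1.448]
wrist_force: [1.4, 0.0, -1.2]
finger_gap: 13.9
```

```bash
python3 -c "
from hung import *
plan(450,-250,113.5,-83)
"
```

```text
t 21.0 pos [ 450.3 -227.7  194.6] rot [-90.3   0.1 -82.9] gap 13.9 F [ 1.4  0.  -1.2]
dp [22.2, 81.1, -2.6] turn [0.3, 0.05, -0.08] rows 2.0
```

Call:
servo_tool([
  {"dp": [22, 20, -2.5], "turn": [0.3, 0, 0]},
  {"dp": [22, 50, -2.5], "turn": [0.3, 0, 0]},
  {"dp": [22, 74, -2.5], "turn": [0.3, 0, 0]},
  {"dp": [22, 80, -2.5], "turn": [0.3, 0, 0]},
  {"dp": [22, 81.5, -2.5], "turn": [0.3, 0, 0]},
])

```text
clock: 21.42
eef_pos: [449.7, -249.7, 113.0]
eef_rot: [-1.571, 0.002, -1.448]
wrist_force: [-0.0, -0.2, -0.8]
finger_gap: 13.8
```

Call:
servo_tool([
  {"dp": [0, 0.5, 0], "turn": [0, 0, 0]},
  {"dp": [0, 0.5, 0], "turn": [0, 0, 0]},
])

```text
clock: 21.58
eef_pos: [449.6, -249.5, 112.9]
eef_rot: [-1.571, 0.001, -1.448]
wrist_force: [0.4, 0.0, -1.5]
finger_gap: 13.7
```

Call:
servo_tool([
  {"dp": [0, 0, 0], "turn": [0, 0, 0]},
  {"dp": [0, 0, 0], "turn": [0, 0, 0]},
  {"dp": [0, 0, 0], "turn": [0, 0, 0]},
  {"dp": [0, -15, 0], "turn": [0, 0, 0]},
  {"dp": [0, -50, 0], "turn": [0, 0, 0]},
], grip=0.1)

```text
clock: 22.0
eef_pos: [448.1, -248.6, 160.1]
eef_rot: [-1.576, 0.006, -1.447]
wrist_force: [-0.1, -0.4, 0.2]
finger_gap: 41.4
```

```bash
python3 -c "
from hung import *
plan(540,-107,230,-83)
"
```

```text
t 22.0 pos [ 448.1 -248.6  160.1] rot [-90.3   0.3 -82.9] gap 41.4 F [-0.1 -0.4  0.2]
dp [-129.6, -69.7, 108.2] turn [0.32, 0.07, -0.34] rows 4.4
```

Call:
servo_tool([
  {"dp": [-10, -35, 10], "turn": [0.3, 0, -0.3]},
  {"dp": [-40, -60, 30], "turn": [0.3, 0, -0.3]},
  {"dp": [-70, -70, 56], "turn": [0.3, 0, -0.3]},
  {"dp": [-100, -70, 82], "turn": [0.3, 0, -0.3]},
  {"dp": [-128, -70, 108], "turn": [0.3, 0, -0.3]},
])

```text
clock: 22.42
eef_pos: [541.0, -106.8, 231.8]
eef_rot: [-1.569, -0.0, -1.448]
wrist_force: [-0.4, -0.6, -0.5]
finger_gap: 42.5
```

```bash
python3 -c "
from hung import *
plan(638.2,-93.7,225,-83)
"
```

```text
t 22.42 pos [ 541.  -106.8  231.8] rot [-89.9  -0.  -82.9] gap 42.5 F [-0.4 -0.6 -0.5]
dp [-1.1, 7.0, 98.0] turn [-0.12, 0.05, 0.02] rows 2.4
```

Call:
servo_tool([
  {"dp": [-1, 0, 35], "turn": [-0.1, 0, 0]},
  {"dp": [-1, 0, 70], "turn": [-0.1, 0, 0]},
  {"dp": [-1, 5, 92], "turn": [-0.1, 0, 0]},
  {"dp": [-1, 10, 98], "turn": [-0.1, 0, 0]},
  {"dp": [-1, 12, 98], "turn": [-0.1, 0, 0]},
])

```text
clock: 22.83
eef_pos: [638.6, -93.3, 218.3]
eef_rot: [-1.572, 0.0, -1.447]
wrist_force: [0.4, -0.6, -0.8]
finger_gap: 42.7
```

```bash
python3 -c "
from hung import *
plan(638.2,-93.7,173.5,-83)
"
```

```text
t 22.83 pos [638.6 -93.3 218.3] rot [-90.1   0.  -82.9] gap 42.7 F [ 0.4 -0.6 -0.8]
dp [0.3, 44.8, -0.4] turn [0.09, 0.1, -0.02] rows 1.1
```

Call:
servo_tool([
  {"dp": [0, 20, 0], "turn": [0, 0, 0]},
  {"dp": [0, 38, 0], "turn": [0, 0, 0]},
  {"dp": [0, 45, 0], "turn": [0, 0, 0]},
  {"dp": [0, 45, 0], "turn": [0, 0, 0]},
])

```text
clock: 23.17
eef_pos: [637.2, -93.5, 172.0]
eef_rot: [-1.575, 0.001, -1.447]
wrist_force: [-0.1, -0.1, 0.1]
finger_gap: 42.5
```

Call:
servo_tool([
  {"dp": [0, 0, 0], "turn": [0, 0, 0]},
  {"dp": [0, 0, 0], "turn": [0, 0, 0]},
  {"dp": [0, 0, 0], "turn": [0, 0, 0]},
  {"dp": [0, 0, 0], "turn": [0, 0, 0]},
  {"dp": [0, 0, 0], "turn": [0, 0, 0]},
], grip=1)

```text
clock: 23.58
eef_pos: [637.4, -93.6, 172.7]
eef_rot: [-1.574, 0.001, -1.447]
wrist_force: [-1.3, 0.9, 2.5]
finger_gap: 14.0
```

Call:
servo_tool([
  {"dp": [0, 0, 0], "turn": [0, 0, 0]},
  {"dp": [0, -6, 0], "turn": [0, 0, 0]},
  {"dp": [0, -12, 0], "turn": [0, 0, 0]},
  {"dp": [0, -18, 0], "turn": [0, 0, 0]},
  {"dp": [0, -22, 0], "turn": [0, 0, 0]},
])

```text
clock: 24.0
eef_pos: [637.5, -93.6, 195.8]
eef_rot: [-1.574, 0.001, -1.447]
wrist_force: [-0.7, -0.1, -2.6]
finger_gap: 14.2
```

Call:
servo_tool([
  {"dp": [0, 0, -6], "turn": [0, 0, 0]},
  {"dp": [0, 0, -14], "turn": [0, 0, 0]},
  {"dp": [0, 0, -30], "turn": [0, 0, 0]},
  {"dp": [0, 0, -60], "turn": [0, 0, 0]},
  {"dp": [10, 0, -90], "turn": [0, 0, 0]},
])

```text
clock: 24.42
eef_pos: [548.0, -113.7, 195.6]
eef_rot: [-1.574, 0.001, -1.446]
wrist_force: [1.0, -0.6, -2.1]
finger_gap: 13.6
```

```bash
python3 -c "
from hung import *
plan(555,-250,195,-83)
"
```

```text
t 24.42 pos [ 548.  -113.7  195.6] rot [-90.2   0.1 -82.8] gap 13.6 F [ 1.  -0.6 -2.1]
dp [136.2, 0.5, -10.1] turn [0.18, 0.16, -0.06] rows 3.3
```

Call:
servo_tool([
  {"dp": [35, 0, -3], "turn": [0.2, 0, 0]},
  {"dp": [70, 0, -6], "turn": [0.2, 0, 0]},
  {"dp": [105, 0, -10], "turn": [0.2, 0, 0]},
  {"dp": [136, 0, -10], "turn": [0.2, 0, 0]},
  {"dp": [136, 30, -10], "turn": [0.2, 0, 0]},
])

```text
clock: 24.83
eef_pos: [556.3, -255.7, 170.2]
eef_rot: [-1.563, -0.005, -1.45]
wrist_force: [0.3, -0.8, -1.1]
finger_gap: 13.8
```

```bash
python3 -c "
from hung import *
plan(555,-250,110,-83)
"
```

```text
t 24.83 pos [ 556.3 -255.7  170.2] rot [-89.5  -0.3 -83.1] gap 13.8 F [ 0.3 -0.8 -1.1]
dp [-6.1, 60.2, -1.0] turn [-0.45, -0.07, 0.3] rows 1.5
```

Call:
servo_tool([
  {"dp": [-3, 20, -1], "turn": [-0.4, 0, 0.3]},
  {"dp": [-3, 40, -1], "turn": [-0.4, 0, 0.3]},
  {"dp": [-3, 53, -1], "turn": [-0.4, 0, 0.3]},
  {"dp": [-3, 59, -1], "turn": [-0.4, 0, 0.3]},
  {"dp": [-3, 60, -1], "turn": [-0.4, 0, 0.3]},
])

```text
clock: 25.25
eef_pos: [555.4, -253.0, 110.3]
eef_rot: [-1.569, -0.0, -1.45]
wrist_force: [0.2, -0.2, -1.3]
finger_gap: 13.7
```

Call:
servo_tool([
  {"dp": [0, 1, 0], "turn": [0, 0, 0]},
  {"dp": [0, 1, 0], "turn": [0, 0, 0]},
])

```text
clock: 25.42
eef_pos: [555.5, -253.1, 110.1]
eef_rot: [-1.569, -0.001, -1.45]
wrist_force: [-0.0, -0.5, 3.1]
finger_gap: 13.5
```

Call:
servo_tool([
  {"dp": [0, 0, 0], "turn": [0, 0, 0]},
  {"dp": [0, 0, 0], "turn": [0, 0, 0]},
  {"dp": [0, 0, 0], "turn": [0, 0, 0]},
  {"dp": [0, -15, 0], "turn": [0, 0, 0]},
  {"dp": [0, -50, 0], "turn": [0, 0, 0]},
], grip=0.1)

```text
clock: 25.83
eef_pos: [553.7, -252.2, 156.6]
eef_rot: [-1.575, 0.004, -1.45]
wrist_force: [0.5, 0.5, -1.4]
finger_gap: 41.6
```

```bash
python3 -c "
from hung import *
plan(500,0,195,-83)
"
```

```text
t 25.83 pos [ 553.7 -252.2  156.6] rot [-90.2   0.2 -83.1] gap 41.6 F [ 0.5  0.5 -1.4]
dp [-257.0, -37.4, -23.0] turn [0.23, -0.06, -0.21] rows 6.3
```

Now back to see the trays squarely.

Call:
servo_tool([
  {"dp": [-30, -25, -3], "turn": [0.2, 0, -0.2]},
  {"dp": [-68, -36, -6], "turn": [0.2, 0, -0.2]},
  {"dp": [-108, -37, -9], "turn": [0.2, 0, -0.2]},
  {"dp": [-148, -37, -12], "turn": [0.2, 0, -0.2]},
  {"dp": [-188, -37, -15], "turn": [0.2, 0, -0.2]},
])

```text
clock: 26.25
eef_pos: [515.5, -66.0, 194.6]
eef_rot: [-1.571, -0.0, -1.45]
wrist_force: [1.6, 0.2, 0.2]
finger_gap: 42.4
```

Call:
servo_tool([
  {"dp": [-30, 0, -3], "turn": [0, 0, 0]},
  {"dp": [-62, 0, -6], "turn": [0, 0, 0]},
  {"dp": [-68, 0, -8], "turn": [0, 0, 0]},
  {"dp": [-68, 0, -8], "turn": [0, 0, 0]},
])

```text
clock: 26.58
eef_pos: [499.1, 2.1, 195.0]
eef_rot: [-1.57, -0.0, -1.447]
wrist_force: [0.0, 0.2, 0.5]
finger_gap: 42.2
```

```bash
python3 - <<'E'
from hung import *
import pickle
plan(500,0,195,-83)
c=cam('wrist');save(c,'w21');hung(c);pickle.dump(c,open('w21.pkl','wb'))
cv2.imwrite('pics/z21.png',cv2.resize(c['img'][20:200,170:470],None,fx=2.66,fy=2.66,interpolation=cv2.INTER_CUBIC)[:,:,::-1])
E
```

```text
t 26.58 pos [499.1   2.1 195. ] rot [-90.   -0.  -82.9] gap 42.2 F [0.  0.2 0.5]
dp [2.2, -0.0, 0.7] turn [-0.04, 0.07, 0.01] rows 0.1
fin1 [[-115.0, 59.4], [49.3, 11.9], 90.0]
fin2 [[-116.6, -60.1], [49.8, 12.1], 87.8]
trays front mx [(-110, np.float64(-123.6)), (-95, np.float64(-123.6)), (-20, np.float64(-120.5)), (20, np.float64(-121.6)), (95, np.float64(-120.6)), (110, np.float64(-120.5))] my -122.39247320102781 120.19093280696069
```

View pics/z21.png

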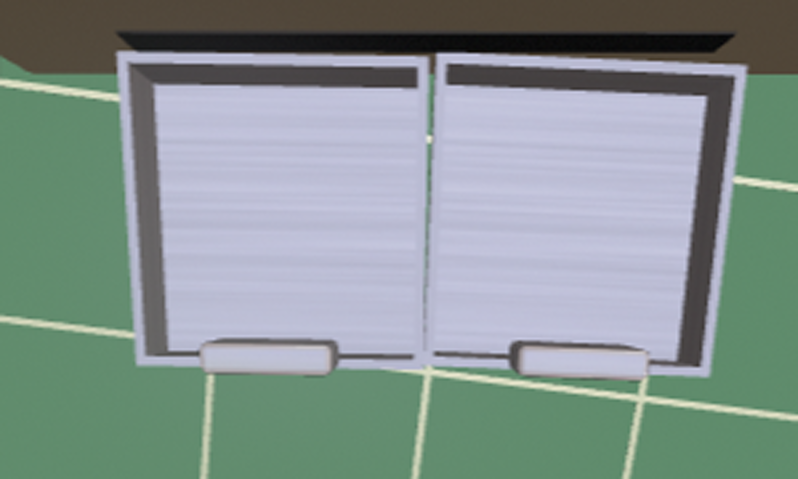

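```bash
python3 -c "
from hung import *
x=m2w(-150,-104);print(x);plan(x[0],x[1],100,-83)
"
```

```text
[ 517.39248897 -104.05520128]
t 26.63 pos [499.5   0.8 194.9] rot [-90.  -0. -83.] gap 42.0 F [ 0.2  0.2 -0.4]
dp [106.2, 95.0, 4.9] turn [-0.04, -0.01, 0.02] rows 3.4
```

Call:
servo_tool([
  {"dp": [36, 20, 0], "turn": [0, 0, 0]},
  {"dp": [72, 50, 2], "turn": [0, 0, 0]},
  {"dp": [106, 75, 5], "turn": [0, 0, 0]},
  {"dp": [106, 110, 5], "turn": [0, 0, 0]},
  {"dp": [106, 145, 5], "turn": [0, 0, 0]},
], grip=1)

```text
clock: 27.05
eef_pos: [517.5, -107.5, 48.3]
eef_rot: [-1.569, -0.001, -1.453]
wrist_force: [1.1, -0.5, -1.0]
finger_gap: 12.7
```

```bash
python3 -c "
from hung import *
x=m2w(-130,-104);print(x);plan(x[0],x[1],20,-83)
c=cam('wrist');save(c,'w22')"
```

```text
[ 537.243412   -101.61781441]
t 27.05 pos [ 517.5 -107.5   48.3] rot [-89.9  -0.1 -83.2] gap 12.7 F [ 1.1 -0.5 -1. ]
dp [-3.5, 28.3, 20.2] turn [-0.09, -0.25, 0.06] rows 0.8
```

View pics/w22.png

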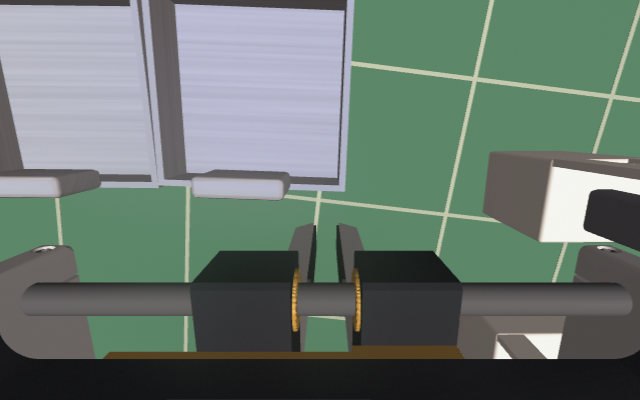

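Call:
servo_tool([
  {"dp": [-3, 13, 0], "turn": [0, 0, 0]},
  {"dp": [-3, 26, 3], "turn": [0, 0, 0]},
  {"dp": [-3, 26, 10], "turn": [0, 0, 0]},
  {"dp": [-3, 26, 14], "turn": [0, 0, 0]},
  {"dp": [-3, 26, 17], "turn": [0, 0, 0]},
])

```text
clock: 27.52
eef_pos: [531.7, -101.1, 17.0]
eef_rot: [-1.577, 0.002, -1.453]
wrist_force: [0.2, 0.2, 0.9]
finger_gap: 0.5
```

Call:
servo_tool([
  {"dp": [0, 0, 1], "turn": [0, 0, 0]},
  {"dp": [0, 0, 2], "turn": [0, 0, 0]},
  {"dp": [0, 0, 3], "turn": [0, 0, 0]},
])

```text
clock: 27.77
eef_pos: [535.0, -101.0, 17.8]
eef_rot: [-1.576, 0.002, -1.452]
wrist_force: [-2.7, -0.9, 1.7]
finger_gap: 0.8
```

Call:
servo_tool([
  {"dp": [0, 0, 1.5], "turn": [0, 0, 0]},
  {"dp": [0, 0, 3], "turn": [0, 0, 0]},
  {"dp": [0, 0, 4], "turn": [0, 0, 0]},
  {"dp": [0, 0, 5], "turn": [0, 0, 0]},
])

```text
clock: 28.1
eef_pos: [538.7, -100.9, 18.0]
eef_rot: [-1.579, 0.002, -1.452]
wrist_force: [-19.6, -7.3, 15.1]
finger_gap: 0.5
```

```bash
python3 -c "
from hung import *
s=manip.read_state();print(w2m(*s['eef_pos'][:2]),s['wrist_force'])
c=cam('wrist');save(c,'w23')"
```

```text
[-128.45527579 -103.4338917 ] [-19.57788838  -7.29559435  15.0658939 ]
```

View pics/w23.png

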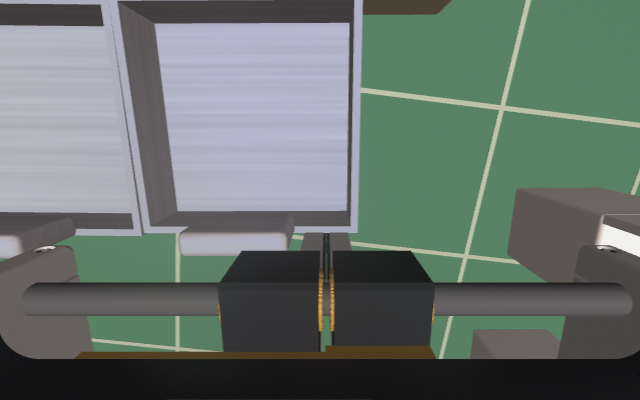

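Call:
servo_tool([
  {"dp": [0, 0, -12], "turn": [0.4, 0, 0]},
  {"dp": [25, -2, -16], "turn": [0.4, 0, 0]},
  {"dp": [52, -2, -10], "turn": [0.4, 0, 0]},
  {"dp": [52, -2, 20], "turn": [0.4, 0, 0]},
  {"dp": [52, -2, 43], "turn": [0.4, 0, 0]},
])

```text
clock: 28.57
eef_pos: [588.9, -148.7, 20.1]
eef_rot: [-1.571, 0.001, -1.455]
wrist_force: [0.0, 0.7, -0.3]
finger_gap: 1.1
```

```bash
python3 -c "
from hung import *
s=manip.read_state();print(w2m(*s['eef_pos'][:2]),s['wrist_force'])
x=m2w(-85,-134);plan(x[0],x[1],20,-83)
c=cam('wrist');save(c,'w24')"
```

```text
[ -84.51563626 -157.04737152] [ 0.02408475  0.71009096 -0.26213875]
t 28.57 pos [ 588.9 -148.7   20.1] rot [-90.    0.1 -83.3] gap 1.1 F [ 0.   0.7 -0.3]
dp [-23.0, 0.1, -0.6] turn [0.04, -0.34, -0.07] rows 0.6
```

View pics/w24.png

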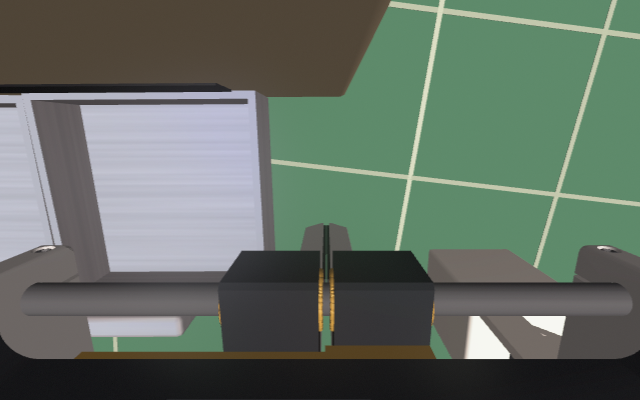

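Call:
servo_tool([
  {"dp": [-8, 0, 0], "turn": [0, 0, 0]},
  {"dp": [-15, 0, 0], "turn": [0, 0, 0]},
  {"dp": [-19, 0, 0], "turn": [0, 0, 0]},
  {"dp": [-22, 0, 0], "turn": [0, 0, 0]},
  {"dp": [-24, 0, 0], "turn": [0, 0, 0]},
])

```text
clock: 29.03
eef_pos: [588.4, -123.5, 20.3]
eef_rot: [-1.57, 0.0, -1.452]
wrist_force: [-3.6, -5.4, -0.4]
finger_gap: 0.4
```

Call:
servo_tool([
  {"dp": [-1, 0, 0], "turn": [0, 0, 0]},
  {"dp": [-2, 0, 0], "turn": [0, 0, 0]},
  {"dp": [-3, 0, 0], "turn": [0, 0, 0]},
])

```text
clock: 29.28
eef_pos: [587.8, -120.8, 20.4]
eef_rot: [-1.57, -0.0, -1.452]
wrist_force: [-1.0, -4.2, -1.0]
finger_gap: 0.4
```

```bash
python3 -c "
from hung import *
s=manip.read_state();print(w2m(*s['eef_pos'][:2]),s['wrist_force'])
c=cam('wrist');save(c,'w25')"
```

```text
[ -82.18546341 -129.17875731] [-1.03235662 -4.23380032 -0.97328554]
```

View pics/w25.png

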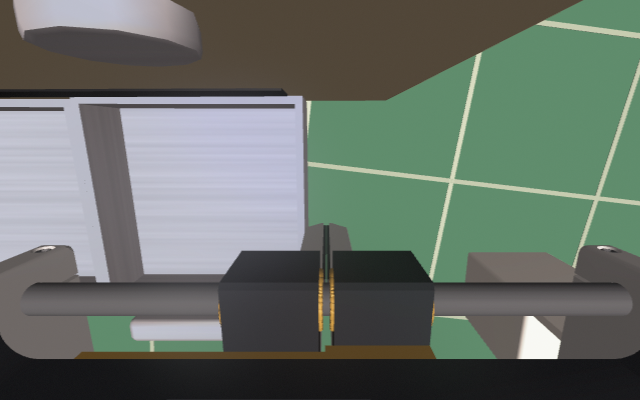

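Call:
servo_tool([
  {"dp": [12, 0, -2], "turn": [0, 0, 0]},
  {"dp": [25, 0, -30], "turn": [0, 0, 0]},
  {"dp": [20, -35, -65], "turn": [0, 0, 0]},
  {"dp": [-15, -75, -72], "turn": [0, 0, 0]},
  {"dp": [-50, -110, -74], "turn": [0, 0, 0]},
])

```text
clock: 29.75
eef_pos: [510.8, -97.8, 112.8]
eef_rot: [-1.572, 0.001, -1.456]
wrist_force: [1.4, 0.1, 0.3]
finger_gap: 0.4
```

Call:
servo_tool([
  {"dp": [-25, -25, 0], "turn": [0, 0, 0]},
  {"dp": [-50, -50, 0], "turn": [0, 0, 0]},
  {"dp": [-78, -60, 0], "turn": [0, 0, 0]},
  {"dp": [-80, -65, -5], "turn": [0, 0, 0]},
])

```text
clock: 30.08
eef_pos: [497.3, -16.3, 180.3]
eef_rot: [-1.568, 0.001, -1.454]
wrist_force: [-0.5, -1.3, 0.6]
finger_gap: 0.3
```

```bash
python3 - <<'E'
from hung import *
import pickle
plan(500,0,195,-83)
c=cam('wrist');save(c,'w26');hung(c);pickle.dump(c,open('w26.pkl','wb'))
cv2.imwrite('pics/z26.png',cv2.resize(c['img'][20:200,170:470],None,fx=2.66,fy=2.66,interpolation=cv2.INTER_CUBIC)[:,:,::-1])
E
```

```text
t 30.08 pos [497.3 -16.3 180.3] rot [-89.8   0.1 -83.3] gap 0.3 F [-0.5 -1.3  0.6]
dp [-15.9, -14.7, 4.6] turn [-0.18, -0.29, -0.05] rows 0.5
fin1 [[-116.1, 62.9], [49.7, 11.6], 89.8]
fin2 [[-114.7, -57.1], [48.9, 11.5], 89.8]
trays front mx [(-110, np.float64(-120.0)), (-95, np.float64(-120.1)), (-20, np.float64(-119.8)), (20, np.float64(-121.7)), (95, np.float64(-121.3)), (110, np.float64(-121.3))] my -117.47341013903855 123.29582062072694
```

View pics/z26.png

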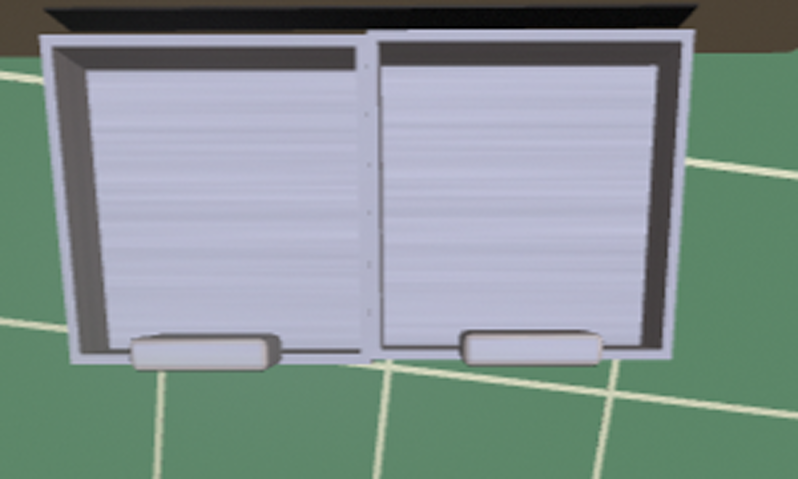

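```bash
python3 -c "
from hung import *
x=m2w(-140,63);plan(x[0],x[1],22,-83)
"
```

```text
t 30.13 pos [496.6 -17.6 180.1] rot [-89.9   0.  -83.3] gap 0.7 F [0.  1.2 0.5]
dp [-78.7, 158.2, 19.3] turn [-0.13, -0.27, -0.03] rows 4.3
```

Call:
servo_tool([
  {"dp": [-30, 20, 0], "turn": [-0.1, -0.3, 0]},
  {"dp": [-58, 50, 0], "turn": [-0.1, -0.3, 0]},
  {"dp": [-79, 85, 5], "turn": [-0.1, -0.3, 0]},
  {"dp": [-79, 120, 10], "turn": [-0.1, -0.3, 0]},
  {"dp": [-79, 156, 10], "turn": [-0.1, -0.3, 0]},
])

```text
clock: 30.55
eef_pos: [498.1, 62.2, 22.4]
eef_rot: [-1.569, 0.001, -1.447]
wrist_force: [0.2, 0.3, 0.6]
finger_gap: 0.6
```

```bash
python3 -c "
from hung import *
s=manip.read_state();print(w2m(*s['eef_pos'][:2]),s['wrist_force'])
x=m2w(-128,63);plan(x[0],x[1],22,-83)
"
```

```text
[-148.8878884    63.32322084] [0.22598483 0.25815239 0.58170329]
t 30.55 pos [498.1  62.2  22.4] rot [-89.9   0.  -82.9] gap 0.6 F [0.2 0.3 0.6]
dp [0.4, 0.5, 20.9] turn [-0.07, 0.09, -0.04] rows 0.5
```

Call:
servo_tool([
  {"dp": [0, 0, 8], "turn": [0, 0, 0]},
  {"dp": [0, 0, 16], "turn": [0, 0, 0]},
  {"dp": [0, 0, 19], "turn": [0, 0, 0]},
  {"dp": [0, 0, 21], "turn": [0, 0, 0]},
  {"dp": [0, 0, 23], "turn": [0, 0, 0]},
])

```text
clock: 30.97
eef_pos: [518.5, 63.5, 23.7]
eef_rot: [-1.577, -0.0, -1.448]
wrist_force: [-43.5, -12.5, 23.7]
finger_gap: 0.2
```

```bash
python3 -c "
from hung import *
s=manip.read_state();print(w2m(*s['eef_pos'][:2]),s['wrist_force'])
"
```

```text
[-128.49429861   62.21235892] [-43.48395075 -12.50548911  23.7211848 ]
```

Call:
servo_tool([
  {"dp": [0, 0, -8], "turn": [0.4, 0, 0]},
  {"dp": [10, -10, -25], "turn": [0.4, 0, 0]},
  {"dp": [30, -50, -30], "turn": [0.4, 0, 0]},
  {"dp": [50, -90, -30], "turn": [0.4, 0, 0]},
  {"dp": [60, -130, -30], "turn": [0.4, 0, 0]},
])

```text
clock: 31.38
eef_pos: [496.9, 0.2, 152.3]
eef_rot: [-1.568, -0.001, -1.449]
wrist_force: [0.8, 0.3, -0.1]
finger_gap: 0.6
```

Call:
servo_tool([
  {"dp": [0, -20, 0], "turn": [0, 0, 0]},
  {"dp": [0, -35, 0], "turn": [0, 0, 0]},
  {"dp": [0, -35, 0], "turn": [0, 0, 0]},
], grip=0.1)

```text
clock: 31.63
eef_pos: [498.9, -0.6, 193.3]
eef_rot: [-1.559, -0.002, -1.45]
wrist_force: [0.8, 0.3, 1.5]
finger_gap: 17.0
```

```bash
python3 - <<'E'
from hung import *
import pickle
plan(500,0,195,-83)
c=cam('wrist');save(c,'w27');hung(c);pickle.dump(c,open('w27.pkl','wb'))
cv2.imwrite('pics/z27.png',cv2.resize(c['img'][20:200,170:470],None,fx=2.66,fy=2.66,interpolation=cv2.INTER_CUBIC)[:,:,::-1])
E
```

```text
t 31.63 pos [498.9  -0.6 193.3] rot [-89.3  -0.1 -83.1] gap 17.0 F [0.8 0.3 1.5]
dp [-0.5, -1.7, 1.2] turn [-0.7, -0.06, 0.14] rows 0.1
fin1 [[-114.2, 62.1], [48.9, 11.0], 89.8]
fin2 [[-114.2, -57.0], [49.2, 11.0], 90.0]
trays front mx [(-110, np.float64(-120.1)), (-95, np.float64(-120.2)), (-20, np.float64(-120.2)), (20, np.float64(-120.2)), (95, np.float64(-120.1)), (110, np.float64(-120.1))] my -117.60348918181302 123.0618805043528
```

View pics/z27.png

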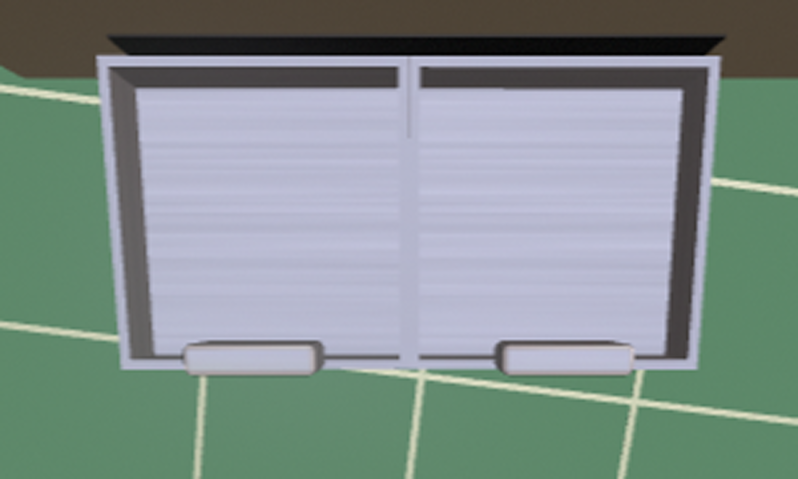

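Call:
servo_tool([
  {"dp": [38, 0, 2], "turn": [-0.7, 0, 0]},
  {"dp": [76, 0, 5], "turn": [-0.7, 0, 0]},
  {"dp": [114, 0, 10], "turn": [-0.7, 0, 0]},
  {"dp": [152, 0, 15], "turn": [-0.7, 0, 0]},
  {"dp": [190, 0, 20], "turn": [-0.7, 0, 0]},
])

```text
clock: 32.1
eef_pos: [540.9, -188.4, 190.9]
eef_rot: [-1.574, -0.002, -1.449]
wrist_force: [-0.3, 0.4, -0.2]
finger_gap: 42.1
```

```bash
python3 -c "
from hung import *
plan(555.4,-253.1,165,-83)
c=cam('wrist');cass(c)
"
```

```text
t 32.1 pos [ 540.9 -188.4  190.9] rot [-90.2  -0.1 -83. ] gap 42.1 F [-0.3  0.4 -0.2]
dp [65.9, 26.0, 6.6] turn [0.2, -0.03, 0.09] rows 1.7
ear px [403. 167.] z 116.7 [[582.3, -250.2], [4.0, 56.1], 7.2] 383
ear px [397. 193.] z 117.8 [[558.6, -248.1], [10.0, 24.7], 68.4] 135
ear px [358. 280.] z 113.8 [[473.7, -227.7], [1.9, 17.2], 6.4] 72
tab px [407. 202.] z 139.2 [[556.7, -252.8], [23.4, 14.1], 7.5] 582
tab px [378. 325.] z 139.5 [[445.4, -246.5], [19.7, 9.1], 21.6] 187
body px [383. 181.] z 65.8 [[560.7, -252.8], [47.2, 56.2], 6.9] 1296
body px [ 75. 171.] z 69.0 [[532.9, 65.0], [12.0, 50.7], 5.6] 650
body px [193. 172.] z 69.2 [[547.4, -54.0], [11.1, 49.4], 6.8] 611
body px [351. 264.] z 65.2 [[460.4, -230.4], [28.2, 19.6], 7.3] 130
```

Call:
servo_tool([
  {"dp": [30, 0, 7], "turn": [0.2, 0, 0.1]},
  {"dp": [62, 5, 7], "turn": [0.2, 0, 0.1]},
  {"dp": [66, 24, 7.5], "turn": [0.2, 0, 0.1]},
  {"dp": [66, 26, 7.5], "turn": [0.2, 0, 0.1]},
])

```text
clock: 32.48
eef_pos: [555.5, -259.8, 161.0]
eef_rot: [-1.575, 0.001, -1.455]
wrist_force: [-0.7, -0.2, -0.7]
finger_gap: 42.6
```

```bash
python3 -c "
from hung import *
plan(556,-253.2,110,-83)
c=cam('wrist');cass(c)
"
```

```text
t 32.48 pos [ 555.5 -259.8  161. ] rot [-90.2   0.1 -83.3] gap 42.6 F [-0.7 -0.2 -0.7]
dp [-6.4, 51.0, 1.5] turn [0.24, -0.35, -0.09] rows 1.2
ear px [317. 179.] z 116.5 [[582.2, -250.1], [4.1, 55.8], 6.6] 499
ear px [317. 199.] z 117.0 [[567.2, -251.7], [2.5, 13.3], 11.2] 69
ear px [300. 325.] z 117.8 [[452.5, -253.9], [24.9, 12.0], 43.8] 195
tab px [316. 220.] z 139.4 [[556.9, -253.0], [23.6, 13.3], 6.7] 665
tab px [297. 342.] z 138.4 [[454.0, -249.5], [14.1, 14.0], 7.2] 342
body px [318. 170.] z 65.4 [[581.5, -250.2], [5.3, 55.9], 6.9] 221
body px [103. 183.] z 69.0 [[547.0, -54.2], [11.9, 50.8], 6.8] 808
body px [  2. 184.] z 62.4 [[534.6, 40.9], [3.6, 11.8], 85.0] 58
body px [319. 199.] z 65.7 [[554.0, -253.6], [34.1, 56.1], 6.7] 1586
body px [306. 277.] z 65.3 [[473.8, -252.0], [7.1, 46.0], 6.7] 323
body px [284. 317.] z 65.7 [[427.8, -232.6], [4.5, 15.4], 3.6] 43
body px [319. 317.] z 65.9 [[432.8, -268.7], [3.8, 20.9], 11.7] 44
```

Call:
servo_tool([
  {"dp": [-6.5, 15, 1.5], "turn": [0.2, -0.3, 0]},
  {"dp": [-6.5, 40, 1.5], "turn": [0.2, -0.3, 0]},
  {"dp": [-6.5, 51, 1.5], "turn": [0.2, -0.3, 0]},
  {"dp": [-6.5, 51, 1.5], "turn": [0.2, -0.3, 0]},
])

```text
clock: 32.87
eef_pos: [555.3, -250.5, 109.2]
eef_rot: [-1.574, 0.004, -1.447]
wrist_force: [-0.2, 0.2, -0.3]
finger_gap: 42.1
```

Call:
servo_tool([
  {"dp": [0, 0, 0], "turn": [0, 0, 0]},
  {"dp": [0, 0, 0], "turn": [0, 0, 0]},
  {"dp": [0, 0, 0], "turn": [0, 0, 0]},
  {"dp": [0, 0, 0], "turn": [0, 0, 0]},
  {"dp": [0, 0, 0], "turn": [0, 0, 0]},
], grip=1)

```text
clock: 33.28
eef_pos: [555.6, -250.7, 110.0]
eef_rot: [-1.573, 0.003, -1.447]
wrist_force: [0.3, -0.5, -1.7]
finger_gap: 13.8
```

```bash
python3 -c "
from hung import *
x=m2w(-75,-108.6);plan(x[0],x[1],195,-83)
c=cam('wrist');cass(c)
"
```

```text
t 33.28 pos [ 555.6 -250.7  110. ] rot [-90.1   0.2 -82.9] gap 13.8 F [ 0.3 -0.5 -1.7]
dp [-145.8, -84.7, 54.9] turn [0.15, 0.08, -0.17] rows 4.3
ear px [325. 195.] z 116.8 [[582.0, -247.9], [4.3, 56.0], 7.2] 856
ear px [326. 224.] z 118.5 [[565.1, -250.0], [6.6, 37.5], 6.8] 373
ear px [324. 348.] z 114.0 [[477.6, -259.8], [2.7, 29.6], 6.6] 350
tab px [325. 247.] z 139.6 [[557.2, -252.9], [24.9, 36.6], 22.6] 1690
body px [326. 182.] z 65.8 [[579.8, -248.0], [8.2, 54.7], 7.2] 424
body px [ 66. 195.] z 69.0 [[547.2, -54.1], [12.2, 50.9], 7.5] 1226
body px [326. 212.] z 66.0 [[553.9, -251.7], [29.7, 55.8], 5.1] 1410
body px [313. 321.] z 66.2 [[463.8, -252.1], [9.6, 14.9], 8.0] 192
```

Call:
servo_tool([
  {"dp": [0, -25, 0], "turn": [0.1, 0, -0.2]},
  {"dp": [-25, -58, 0], "turn": [0.1, 0, -0.2]},
  {"dp": [-60, -80, 10], "turn": [0.1, 0, -0.2]},
  {"dp": [-97, -85, 25], "turn": [0.1, 0, -0.2]},
  {"dp": [-132, -85, 45], "turn": [0.1, 0, -0.2]},
])

```text
clock: 33.75
eef_pos: [584.5, -113.2, 197.9]
eef_rot: [-1.568, -0.002, -1.449]
wrist_force: [0.3, -0.5, -1.8]
finger_gap: 13.7
```

```bash
python3 -c "
from hung import *
x=m2w(-50,-108.6);plan(x[0],x[1],195,-83)
"
```

```text
t 33.75 pos [ 584.5 -113.2  197.9] rot [-89.9  -0.1 -83. ] gap 13.7 F [ 0.3 -0.5 -1.8]
dp [-12.6, 3.0, 34.5] turn [-0.14, -0.01, 0.09] rows 0.9
```

Call:
servo_tool([
  {"dp": [-12.5, 1, 8], "turn": [-0.1, 0, 0]},
  {"dp": [-12.5, 3, 20], "turn": [-0.1, 0, 0]},
  {"dp": [-12.5, 3, 32], "turn": [-0.1, 0, 0]},
  {"dp": [-12.5, 3, 34], "turn": [-0.1, 0, 0]},
])

```text
clock: 34.08
eef_pos: [617.6, -95.9, 194.6]
eef_rot: [-1.57, -0.001, -1.448]
wrist_force: [-0.8, 0.3, -1.7]
finger_gap: 13.5
```

```bash
python3 -c "
from hung import *
x=m2w(-29.4,-108.6);plan(x[0],x[1],195,-83)
c=cam('wrist');save(c,'w28')"
```

```text
t 34.08 pos [617.6 -95.9 194.6] rot [-90.   -0.1 -82.9] gap 13.5 F [-0.8  0.3 -1.7]
dp [0.5, -0.3, 20.1] turn [-0.03, 0.06, 0.08] rows 0.5
```

View pics/w28.png

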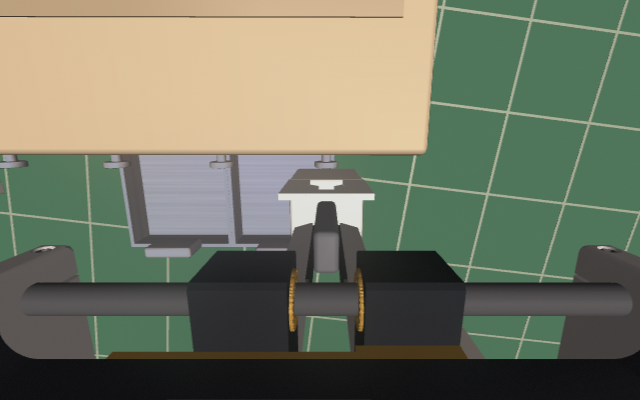

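Call:
servo_tool([
  {"dp": [0.5, -0.3, 5], "turn": [0, 0, 0]},
  {"dp": [0.5, -0.3, 10], "turn": [0, 0, 0]},
  {"dp": [0.5, -0.3, 16], "turn": [0, 0, 0]},
  {"dp": [0.5, -0.3, 20], "turn": [0, 0, 0]},
  {"dp": [0.5, -0.3, 20], "turn": [0, 0, 0]},
])

```text
clock: 34.55
eef_pos: [637.6, -94.4, 194.7]
eef_rot: [-1.571, -0.001, -1.448]
wrist_force: [-0.2, 0.1, -1.9]
finger_gap: 14.0
```

Call:
servo_tool([
  {"dp": [0, 5, 0], "turn": [0, 0, 0]},
  {"dp": [0, 10, 0], "turn": [0, 0, 0]},
  {"dp": [0, 15, 0], "turn": [0, 0, 0]},
  {"dp": [0, 20, 0], "turn": [0, 0, 0]},
  {"dp": [0, 23, 0], "turn": [0, 0, 0]},
])

```text
clock: 34.97
eef_pos: [637.4, -94.5, 171.7]
eef_rot: [-1.571, -0.001, -1.448]
wrist_force: [-11.1, 1.6, 20.4]
finger_gap: 13.9
```

Call:
servo_tool([
  {"dp": [0, -1, 0], "turn": [0, 0, 0]},
  {"dp": [0, -1, 0], "turn": [0, 0, 0]},
  {"dp": [0, -1, 0], "turn": [0, 0, 0]},
  {"dp": [0, -1, 0], "turn": [0, 0, 0]},
  {"dp": [0, -1, 0], "turn": [0, 0, 0]},
], grip=0.1)

```text
clock: 35.38
eef_pos: [637.4, -94.5, 172.6]
eef_rot: [-1.571, -0.001, -1.448]
wrist_force: [-0.3, -0.9, 1.2]
finger_gap: 41.2
```

Call:
servo_tool([
  {"dp": [0, -20, 0], "turn": [0, 0, 0]},
  {"dp": [0, -55, 0], "turn": [0, 0, 0]},
  {"dp": [5, -65, -30], "turn": [0, 0, 0]},
  {"dp": [25, -65, -66], "turn": [0, 0, 0]},
  {"dp": [50, -65, -98], "turn": [0, 0, 0]},
])

```text
clock: 35.8
eef_pos: [545.2, -155.6, 238.4]
eef_rot: [-1.569, -0.002, -1.446]
wrist_force: [0.0, -1.4, -0.1]
finger_gap: 42.4
```

```bash
python3 -c "
from hung import *
plan(449.5,-249.5,165,-83)
c=cam('wrist');save(c,'w29');hung(c);cass(c)"
```

```text
t 35.8 pos [ 545.2 -155.6  238.4] rot [-89.9  -0.1 -82.8] gap 42.4 F [ 0.  -1.4 -0.1]
dp [81.1, 73.4, -106.7] turn [-0.1, 0.15, 0.12] rows 3.7
36 ear [172.6 -10.7  -7.3  30.8  38.5]
-36 ear [172.7 -10.6  -6.9 -41.9 -32.8]
-108 tab [ 201.7  -42.1  -17.9 -117.1 -102.6]
-108 ear [ 179.1  -41.9   -2.  -137.7  -81.5]
-108 body [ 128.2  -49.3   -2.  -137.7  -81.5]
fin1 [[-114.2, 62.0], [50.6, 11.4], 89.9]
fin2 [[-114.8, -57.9], [12.2, 49.4], 0.2]
trays front mx [(-110, np.float64(-120.3)), (-95, np.float64(-120.4)), (-20, np.float64(-120.7)), (20, np.float64(-119.5)), (110, np.float64(-119.8))] my -117.5225965380554 123.53596822973758
body px [306.  99.] z 67.8 [[639.4, -122.8], [34.1, 1.3], 4.8] 33
body px [137. 173.] z 69.1 [[532.6, 65.1], [11.9, 50.6], 6.0] 497
body px [239. 174.] z 69.2 [[546.8, -54.0], [12.2, 49.4], 6.6] 452
body px [402. 251.] z 65.7 [[472.5, -262.9], [12.8, 22.2], 7.3] 93
```

Call:
servo_tool([
  {"dp": [25, 10, -30], "turn": [0, 0, 0]},
  {"dp": [50, 25, -60], "turn": [0, 0, 0]},
  {"dp": [75, 40, -92], "turn": [0, 0, 0]},
  {"dp": [82, 60, -107], "turn": [0, 0.1, 0]},
  {"dp": [82, 73, -107], "turn": [0, 0.1, 0]},
])

```text
clock: 36.27
eef_pos: [442.1, -257.0, 164.1]
eef_rot: [-1.572, -0.002, -1.455]
wrist_force: [0.1, 1.0, -1.1]
finger_gap: 42.5
```

```bash
python3 -c "
from hung import *
plan(450,-249.5,110,-83)
c=cam('wrist');save(c,'w30');cass(c)"
```

```text
t 36.27 pos [ 442.1 -257.   164.1] rot [-90.1  -0.1 -83.4] gap 42.5 F [ 0.1  1.  -1.1]
dp [-6.7, 54.1, 8.8] turn [0.08, -0.37, 0.14] rows 1.3
ear px [315. 172.] z 116.6 [[474.0, -246.8], [4.4, 56.1], 7.1] 472
ear px [317. 191.] z 117.5 [[459.3, -248.7], [2.0, 13.0], 6.5] 63
tab px [316. 211.] z 139.5 [[448.9, -249.7], [23.0, 13.5], 6.6] 641
body px [101.  53.] z 69.0 [[546.3, -54.3], [11.8, 50.3], 6.8] 1060
body px [318. 164.] z 65.4 [[473.9, -246.6], [4.4, 55.1], 7.1] 182
body px [319. 192.] z 65.7 [[446.7, -249.9], [36.1, 55.4], 6.9] 1642
```

Call:
servo_tool([
  {"dp": [-6.5, 10, 7], "turn": [0, -0.3, 0.1]},
  {"dp": [-6.5, 36, 7], "turn": [0, -0.3, 0.1]},
  {"dp": [-6.5, 54, 7], "turn": [0, -0.3, 0.1]},
  {"dp": [-6.5, 54, 7], "turn": [0, -0.3, 0.1]},
])

```text
clock: 36.65
eef_pos: [448.4, -246.7, 105.2]
eef_rot: [-1.577, 0.005, -1.448]
wrist_force: [-0.5, 0.3, -1.3]
finger_gap: 42.1
```

Call:
servo_tool([
  {"dp": [0, 0, 0], "turn": [0, 0, 0]},
  {"dp": [0, 0, 0], "turn": [0, 0, 0]},
  {"dp": [0, 0, 0], "turn": [0, 0, 0]},
  {"dp": [0, 0, 0], "turn": [0, 0, 0]},
  {"dp": [0, 0, 0], "turn": [0, 0, 0]},
], grip=1)

```text
clock: 37.07
eef_pos: [448.8, -246.8, 106.0]
eef_rot: [-1.576, 0.004, -1.448]
wrist_force: [0.0, -1.0, -1.0]
finger_gap: 13.8
```

```bash
python3 -c "
from hung import *
x=m2w(-105,-36.7);plan(x[0],x[1],195,-83)
c=cam('wrist');cass(c)
"
```

```text
t 37.07 pos [ 448.8 -246.8  106. ] rot [-90.3   0.2 -83. ] gap 13.8 F [ 0. -1. -1.]
dp [-200.9, -89.0, 130.1] turn [0.32, 0.04, -0.2] rows 6.1
ear px [326. 199.] z 116.9 [[473.9, -244.3], [4.4, 55.7], 7.2] 887
ear px [326. 227.] z 117.5 [[457.6, -246.3], [5.1, 37.4], 5.7] 461
tab px [325. 251.] z 139.7 [[448.5, -247.9], [23.6, 38.1], 9.6] 1784
body px [55. 42.] z 68.8 [[546.8, -54.2], [12.5, 51.1], 6.7] 1811
body px [326. 185.] z 66.1 [[471.8, -244.7], [8.3, 55.7], 7.0] 425
body px [326. 215.] z 66.1 [[446.4, -247.6], [27.4, 56.2], 6.3] 1235
```

Call:
servo_tool([
  {"dp": [-10, -25, 0], "turn": [0, 0, 0]},
  {"dp": [-40, -55, 15], "turn": [0, 0, 0]},
  {"dp": [-72, -80, 35], "turn": [0, 0, 0]},
  {"dp": [-105, -87, 58], "turn": [0, 0, 0]},
  {"dp": [-138, -87, 80], "turn": [0, 0, 0]},
])

```text
clock: 37.53
eef_pos: [511.4, -102.3, 195.8]
eef_rot: [-1.573, 0.002, -1.449]
wrist_force: [1.5, 0.0, -1.2]
finger_gap: 13.9
```

```bash
python3 -c "
from hung import *
x=m2w(-95,-36.7);plan(x[0],x[1],191,-83)
"
```

```text
t 37.53 pos [ 511.4 -102.3  195.8] rot [-90.1   0.1 -83. ] gap 13.9 F [ 1.5  0.  -1.2]
dp [-64.8, 4.8, 60.7] turn [0.1, -0.04, -0.12] rows 2.1
```

Call:
servo_tool([
  {"dp": [-28, 0, 20], "turn": [0, 0, 0]},
  {"dp": [-55, 2, 40], "turn": [0, 0, 0]},
  {"dp": [-65, 4, 60], "turn": [0, 0, 0]},
  {"dp": [-65, 4.5, 85], "turn": [0, 0, 0]},
  {"dp": [-65, 4.5, 100], "turn": [0, 0, 0]},
])

```text
clock: 37.95
eef_pos: [604.1, -24.3, 191.1]
eef_rot: [-1.572, 0.002, -1.448]
wrist_force: [-0.6, 1.2, -1.6]
finger_gap: 13.9
```

```bash
python3 -c "
from hung import *
x=m2w(-28.2,-36.7);plan(x[0],x[1],191,-83)
c=cam('wrist');save(c,'w31')"
```

```text
t 37.95 pos [604.1 -24.3 191.1] rot [-90.1   0.1 -82.9] gap 13.9 F [-0.6  1.2 -1.6]
dp [1.3, 0.1, 26.0] turn [0.09, 0.05, -0.13] rows 0.6
```

View pics/w31.png

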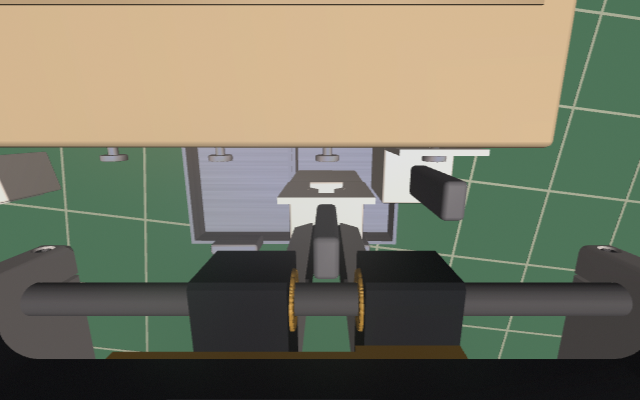

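Call:
servo_tool([
  {"dp": [1, 0, 7], "turn": [0, 0, 0]},
  {"dp": [1, 0, 12], "turn": [0, 0, 0]},
  {"dp": [1, 0, 19], "turn": [0, 0, 0]},
  {"dp": [1, 0, 26], "turn": [0, 0, 0]},
  {"dp": [1, 0, 26], "turn": [0, 0, 0]},
])

```text
clock: 38.42
eef_pos: [631.4, -22.5, 190.8]
eef_rot: [-1.574, 0.002, -1.448]
wrist_force: [0.2, 0.8, -1.7]
finger_gap: 13.4
```

Call:
servo_tool([
  {"dp": [0, 5, 0], "turn": [0, 0, 0]},
  {"dp": [0, 10, 0], "turn": [0, 0, 0]},
  {"dp": [0, 15, 0], "turn": [0, 0, 0]},
  {"dp": [0, 20, 0], "turn": [0, 0, 0]},
  {"dp": [0, 23, 0], "turn": [0, 0, 0]},
])

```text
clock: 38.83
eef_pos: [631.4, -22.5, 167.8]
eef_rot: [-1.573, 0.002, -1.448]
wrist_force: [-9.3, 1.2, 21.1]
finger_gap: 13.8
```

Call:
servo_tool([
  {"dp": [0, -1, 0], "turn": [0, 0, 0]},
  {"dp": [0, -1, 0], "turn": [0, 0, 0]},
  {"dp": [0, -1, 0], "turn": [0, 0, 0]},
  {"dp": [0, -1, 0], "turn": [0, 0, 0]},
  {"dp": [0, -1, 0], "turn": [0, 0, 0]},
], grip=0.1)

```text
clock: 39.25
eef_pos: [631.4, -22.5, 168.7]
eef_rot: [-1.573, 0.002, -1.448]
wrist_force: [-0.2, 1.3, -0.4]
finger_gap: 41.4
```

Call:
servo_tool([
  {"dp": [0, -20, 0], "turn": [0, 0, 0]},
  {"dp": [0, -55, 0], "turn": [0, 0, 0]},
  {"dp": [0, -70, -30], "turn": [0, 0, 0]},
  {"dp": [-20, -70, -65], "turn": [0, 0, 0]},
  {"dp": [-45, -70, -90], "turn": [0, 0, 0]},
])

```text
clock: 39.67
eef_pos: [535.3, 10.3, 239.7]
eef_rot: [-1.572, 0.002, -1.45]
wrist_force: [0.6, 0.3, 0.4]
finger_gap: 41.9
```

```bash
python3 -c "
from hung import *
plan(566.5,334.5,200,-71.5)
c=cam('wrist');save(c,'w32');hung(c);cass(cam('top'))"
```

```text
t 39.67 pos [535.3  10.3 239.7] rot [-90.1   0.1 -83.1] gap 41.9 F [0.6 0.3 0.4]
dp [-318.1, 40.2, 70.0] turn [0.05, -11.61, -0.11] rows 7.9
108 ear [172.5 -10.6  -7.  102.8 110.9]
36 ear [172.8 -10.8  -7.2  32.1  39.8]
-36 tab [202.2 -40.8 -16.8 -44.5 -30.3]
-36 ear [179.1 -40.8  -2.  -65.7  -9.4]
-36 body [128.5 -48.2  -2.1 -65.3  -9.1]
-108 tab [ 201.8  -41.8  -18.1 -116.2 -101.7]
-108 ear [ 179.3  -41.7   -2.  -137.7  -81.2]
-108 body [ 128.4  -49.2   -2.2 -137.1  -81.1]
fin1 [[-114.4, 62.4], [48.5, 11.9], 89.9]
fin2 [[-114.3, -57.1], [49.6, 12.0], 89.7]
trays front mx [(-110, np.float64(-119.6)), (-95, np.float64(-119.9)), (-20, np.float64(-119.7)), (20, np.float64(-119.6)), (95, np.float64(-119.7)), (110, np.float64(-119.7))] my -117.75427714511817 122.94840728154472
ear px [192. 181.] z 116.9 [[590.5, 343.5], [5.7, 56.4], 18.4] 43
ear px [160. 192.] z 116.2 [[562.2, 426.8], [55.2, 3.7], 44.3] 41
ear px [197. 190.] z 117.6 [[566.1, 329.5], [9.6, 25.4], 84.3] 16
ear px [154. 200.] z 113.7 [[542.1, 440.9], [8.7, 23.9], 68.2] 22
ear px [ 13. 208.] z 116.8 [[523.8, 804.7], [59.7, 0
[... 666 characters left out ...]
], [13.0, 22.3], 55.1] 20
body px [511. 102.] z 69.2 [[822.2, -558.8], [33.6, 16.9], 41.6] 44
body px [536. 114.] z 71.1 [[786.3, -627.9], [35.0, 19.2], 28.6] 35
body px [498. 117.] z 70.2 [[779.7, -518.8], [37.1, 36.0], 88.7] 87
body px [515. 117.] z 70.0 [[779.8, -568.9], [37.4, 36.1], 65.0] 91
body px [529. 118.] z 69.3 [[774.1, -613.9], [34.7, 22.9], 57.7] 56
body px [202. 192.] z 65.9 [[569.9, 335.8], [48.7, 56.1], 18.4] 237
body px [163. 202.] z 66.2 [[547.3, 442.5], [56.3, 46.6], 44.6] 193
body px [  8. 210.] z 63.1 [[523.9, 860.3], [39.9, 0.4], 90.0] 16
body px [569. 284.] z 66.0 [[302.6, -686.7], [8.8, 31.5], 71.7] 35
body px [ 12. 303.] z 65.9 [[273.8, 830.3], [64.9, 0.8], 89.8] 24
```

View pics/w32.png

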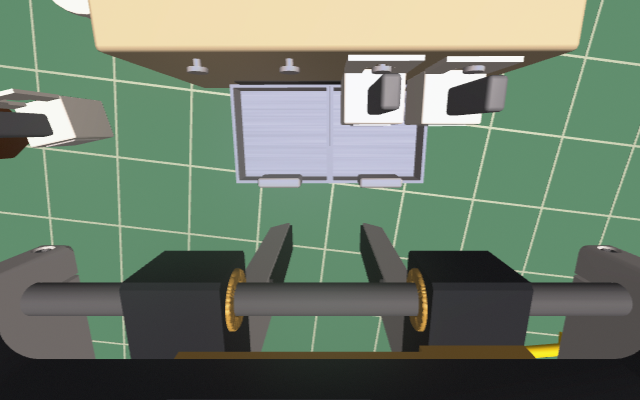

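Call:
servo_tool([
  {"dp": [-40, 4, 8], "turn": [0, -3, 0]},
  {"dp": [-80, 8, 16], "turn": [0, -6, 0]},
  {"dp": [-120, 12, 24], "turn": [0, -9, 0]},
  {"dp": [-160, 16, 33], "turn": [0, -11.6, 0]},
  {"dp": [-200, 20, 42], "turn": [0, -11.6, 0]},
])

```text
clock: 40.18
eef_pos: [551.5, 218.5, 220.2]
eef_rot: [-1.572, 0.003, -1.242]
wrist_force: [1.7, -0.8, 0.1]
finger_gap: 42.0
```

```bash
python3 -c "
from hung import *
plan(566.3,334.5,170,-71.5)
c=cam('wrist');cass(c)"
```

```text
t 40.18 pos [551.5 218.5 220.2] rot [-90.    0.2 -71.1] gap 42.0 F [ 1.7 -0.8  0.1]
dp [-104.8, 50.5, 51.6] turn [0.04, 0.36, -0.16] rows 3.1
ear px [112. 114.] z 115.9 [[561.7, 427.4], [56.1, 5.7], 44.1] 554
ear px [210. 115.] z 116.7 [[590.1, 343.0], [3.7, 57.0], 19.0] 321
ear px [ 95. 127.] z 117.0 [[543.0, 439.5], [10.9, 24.0], 78.3] 254
ear px [218. 143.] z 117.6 [[567.7, 329.0], [23.5, 3.0], 20.3] 142
tab px [ 71. 127.] z 138.7 [[543.6, 445.4], [14.4, 24.5], 45.3] 632
tab px [204. 145.] z 139.1 [[565.9, 334.1], [23.7, 13.9], 19.8] 533
body px [135. 129.] z 65.5 [[546.3, 442.7], [55.9, 49.2], 45.2] 1051
body px [101. 113.] z 65.4 [[552.1, 470.8], [8.2, 15.1], 18.8] 82
body px [236. 137.] z 65.7 [[568.9, 334.5], [47.5, 56.1], 21.3] 1438
body px [442. 244.] z 69.4 [[532.7, 66.6], [12.3, 49.5], 7.1] 456
body px [540. 264.] z 69.5 [[547.2, -51.8], [12.3, 49.6], 6.1] 491
```

Call:
servo_tool([
  {"dp": [-36, 12, 18], "turn": [0, 0.2, -0.2]},
  {"dp": [-72, 25, 35], "turn": [0, 0, -0.2]},
  {"dp": [-104, 40, 51], "turn": [0, 0, -0.2]},
  {"dp": [-104, 50, 51], "turn": [0, 0, -0.2]},
  {"dp": [-104, 50, 51], "turn": [0, 0, -0.2]},
])

```text
clock: 40.65
eef_pos: [564.3, 341.0, 165.4]
eef_rot: [-1.577, 0.0, -1.237]
wrist_force: [0.8, -0.4, 0.3]
finger_gap: 42.3
```

```bash
python3 -c "
from hung import *
plan(565.9,334,110,-71)
c=cam('wrist');cass(c)"
```

```text
t 40.65 pos [564.3 341.  165.4] rot [-90.4   0.  -70.9] gap 42.3 F [ 0.8 -0.4  0.3]
dp [7.1, 55.4, -0.4] turn [0.37, 0.11, -0.01] rows 1.3
ear px [217. 179.] z 116.3 [[561.9, 427.8], [55.9, 5.1], 45.0] 626
ear px [335. 181.] z 116.8 [[590.5, 343.2], [4.5, 55.2], 18.8] 471
ear px [200. 189.] z 117.2 [[551.2, 438.5], [13.8, 3.8], 44.7] 152
ear px [333. 200.] z 118.0 [[576.2, 338.4], [2.7, 13.3], 21.9] 67
tab px [176. 200.] z 139.2 [[544.0, 445.8], [13.9, 24.4], 44.8] 731
tab px [334. 220.] z 139.4 [[566.5, 334.7], [23.4, 13.7], 19.1] 646
body px [234. 172.] z 65.6 [[558.0, 431.4], [55.8, 15.6], 44.9] 507
body px [194. 169.] z 65.7 [[550.3, 464.8], [19.7, 22.6], 44.3] 498
body px [331. 172.] z 65.5 [[589.6, 342.7], [6.2, 54.4], 18.9] 208
body px [331. 200.] z 65.8 [[563.5, 333.6], [34.7, 56.1], 17.8] 1501
body px [214. 203.] z 65.8 [[525.0, 439.5], [20.2, 22.7], 46.7] 470
```

Call:
servo_tool([
  {"dp": [6.5, 12, 0], "turn": [0.3, 0.2, 0]},
  {"dp": [6.5, 40, 0], "turn": [0.3, 0.2, 0]},
  {"dp": [6.5, 55, 0], "turn": [0.3, 0.2, 0]},
  {"dp": [6.5, 55, 0], "turn": [0.3, 0.2, 0]},
])

```text
clock: 41.03
eef_pos: [566.4, 331.1, 110.2]
eef_rot: [-1.574, -0.001, -1.244]
wrist_force: [-0.2, 0.3, 0.1]
finger_gap: 42.0
```

Call:
servo_tool([
  {"dp": [0, 0, 0], "turn": [0, 0, 0]},
  {"dp": [0, 0, 0], "turn": [0, 0, 0]},
  {"dp": [0, 0, 0], "turn": [0, 0, 0]},
  {"dp": [0, 0, 0], "turn": [0, 0, 0]},
  {"dp": [0, 0, 0], "turn": [0, 0, 0]},
], grip=1)

```text
clock: 41.45
eef_pos: [566.7, 331.3, 111.2]
eef_rot: [-1.573, -0.0, -1.244]
wrist_force: [-0.3, -1.1, -1.9]
finger_gap: 13.9
```

Call:
servo_tool([
  {"dp": [0, 0, 0], "turn": [0, 0, 0]},
])

```text
clock: 41.53
eef_pos: [566.7, 331.3, 111.4]
eef_rot: [-1.573, -0.0, -1.244]
wrist_force: [0.3, 0.0, -2.8]
finger_gap: 14.1
```

```bash
python3 -c "
from hung import *
x=m2w(-95,107.3);print(x);plan(x[0],x[1],195,-83)
c=cam('wrist');cass(c);save(c,'w33')
"
```

```text
[546.23153505 112.37261445]
t 41.53 pos [566.7 331.3 111.4] rot [-90.1  -0.  -71.3] gap 14.1 F [ 0.3  0.  -2.8]
dp [200.8, -83.4, -89.8] turn [0.11, 11.72, 0.03] rows 5.6
ear px [169. 192.] z 116.1 [[562.0, 427.5], [55.9, 5.4], 44.8] 1202
ear px [325. 195.] z 117.0 [[591.6, 339.5], [4.5, 55.9], 18.8] 874
ear px [146. 206.] z 117.3 [[551.5, 438.6], [13.9, 4.3], 48.0] 348
ear px [325. 223.] z 118.6 [[575.7, 334.1], [6.5, 36.9], 17.9] 341
tab px [631. 201.] z 134.5 [[648.6, 188.0], [33.4, 6.3], 15.4] 896
tab px [110. 223.] z 139.1 [[544.0, 445.7], [13.9, 24.8], 44.9] 1360
tab px [325. 245.] z 139.8 [[571.0, 334.5], [30.7, 29.1], 72.4] 1637
body px [198. 182.] z 65.7 [[556.7, 433.0], [55.5, 20.2], 45.0] 1043
body px [145. 181.] z 65.6 [[547.6, 468.3], [19.3, 14.0], 45.5] 409
body px [325. 181.] z 66.2 [[590.0, 339.1], [7.6, 55.6], 19.0] 395
body px [325. 212.] z 66.3 [[564.5, 330.7], [29.8, 56.2], 20.1] 1396
body px [171. 222.] z 65.7 [[522.4, 442.9], [20.8, 14.9], 45.2] 431
```

View pics/w33.png

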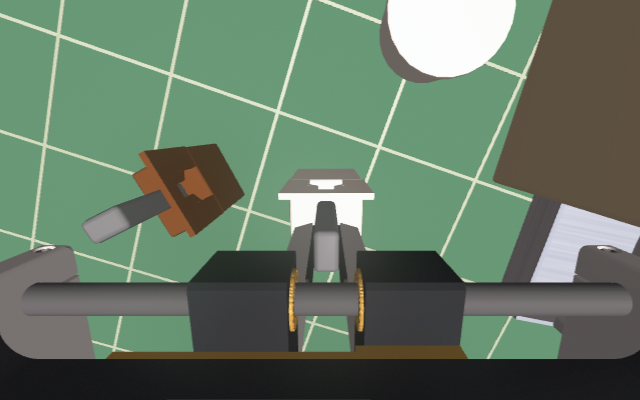

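Call:
servo_tool([
  {"dp": [0, -30, -2], "turn": [0, 0, 0]},
  {"dp": [25, -62, -10], "turn": [0, 3, 0]},
  {"dp": [60, -84, -25], "turn": [0, 6, 0]},
  {"dp": [95, -85, -42], "turn": [0, 9, 0]},
  {"dp": [132, -85, -59], "turn": [0, 11.7, 0]},
])

```text
clock: 42.0
eef_pos: [553.3, 186.4, 198.3]
eef_rot: [-1.57, -0.0, -1.45]
wrist_force: [1.1, -0.4, -2.5]
finger_gap: 13.8
```

```bash
python3 -c "
from hung import *
x=m2w(-75,107.2);plan(x[0],x[1],196.4,-83)
"
```

```text
t 42.0 pos [553.3 186.4 198.3] rot [-89.9  -0.  -83.1] gap 13.8 F [ 1.1 -0.4 -2.5]
dp [72.7, 1.9, 4.1] turn [-0.07, -0.06, 0.01] rows 1.7
```

Call:
servo_tool([
  {"dp": [30, 0, 0], "turn": [0, 0, 0]},
  {"dp": [60, 1, 2], "turn": [0, 0, 0]},
  {"dp": [72.5, 2, 10], "turn": [0, 0, 0]},
  {"dp": [72.5, 2, 24], "turn": [0, 0, 0]},
  {"dp": [72.5, 2, 26], "turn": [0, 0, 0]},
])

```text
clock: 42.42
eef_pos: [589.2, 117.1, 196.1]
eef_rot: [-1.569, -0.0, -1.451]
wrist_force: [-1.8, 0.9, -3.2]
finger_gap: 13.7
```

```bash
python3 -c "
from hung import *
x=m2w(-29.2,107.2);plan(x[0],x[1],196.4,-83)
c=cam('wrist');save(c,'w34')"
```

```text
t 42.42 pos [589.2 117.1 196.1] rot [-89.9  -0.  -83.1] gap 13.7 F [-1.8  0.9 -3.2]
dp [-0.5, -0.2, 22.6] turn [-0.08, -0.14, 0.01] rows 0.5
```

View pics/w34.png

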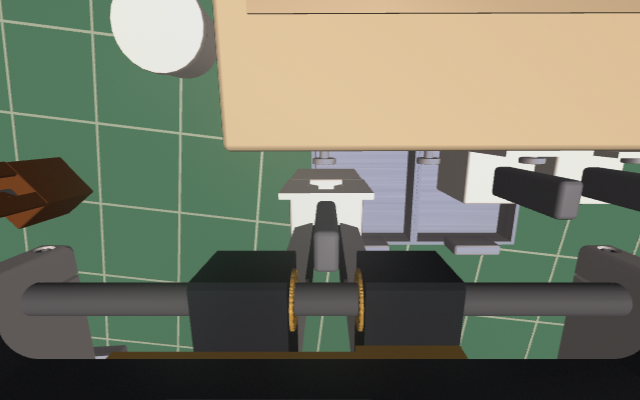

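Call:
servo_tool([
  {"dp": [-0.5, 0, 6], "turn": [0, 0, 0]},
  {"dp": [-0.5, 0, 11], "turn": [0, 0, 0]},
  {"dp": [-0.5, 0, 17], "turn": [0, 0, 0]},
  {"dp": [-0.5, 0, 22.5], "turn": [0, 0, 0]},
  {"dp": [-0.5, 0, 22.5], "turn": [0, 0, 0]},
])

```text
clock: 42.88
eef_pos: [611.5, 121.3, 195.6]
eef_rot: [-1.57, -0.0, -1.45]
wrist_force: [-0.3, -0.3, -1.7]
finger_gap: 13.8
```

```bash
python3 -c "
from hung import *
x=m2w(-29.2,107.2);plan(x[0],x[1],196.4,-83)"
```

```text
t 42.88 pos [611.5 121.3 195.6] rot [-90.   -0.  -83.1] gap 13.8 F [-0.3 -0.3 -1.7]
dp [1.0, -0.8, -0.0] turn [-0.04, -0.06, 0.0] rows 0.0
```

Call:
servo_tool([
  {"dp": [0.8, 2, 0], "turn": [0, 0, 0]},
  {"dp": [0.8, 9, 0], "turn": [0, 0, 0]},
  {"dp": [0.8, 14, 0], "turn": [0, 0, 0]},
  {"dp": [0.8, 19, 0], "turn": [0, 0, 0]},
  {"dp": [0.8, 22.3, 0], "turn": [0, 0, 0]},
])

```text
clock: 43.3
eef_pos: [611.3, 120.5, 172.8]
eef_rot: [-1.571, -0.0, -1.45]
wrist_force: [-9.4, -0.9, 21.0]
finger_gap: 13.6
```

Call:
servo_tool([
  {"dp": [0, -0.3, 0], "turn": [0, 0, 0]},
  {"dp": [0, -0.5, 0], "turn": [0, 0, 0]},
  {"dp": [0, -0.5, 0], "turn": [0, 0, 0]},
  {"dp": [0, -0.5, 0], "turn": [0, 0, 0]},
  {"dp": [0, -0.5, 0], "turn": [0, 0, 0]},
], grip=0.1)

```text
clock: 43.72
eef_pos: [611.4, 120.5, 173.5]
eef_rot: [-1.57, -0.0, -1.45]
wrist_force: [-0.3, -0.3, -0.2]
finger_gap: 41.1
```

Call:
servo_tool([
  {"dp": [0, -20, 0], "turn": [0, 0, 0]},
  {"dp": [0, -55, 0], "turn": [0, 0, 0]},
  {"dp": [0, -66, -30], "turn": [0, 0, 0]},
  {"dp": [20, -66, -65], "turn": [0, 0, 0]},
  {"dp": [50, -66, -95], "turn": [0, 0, 0]},
])

```text
clock: 44.13
eef_pos: [522.1, 60.8, 239.9]
eef_rot: [-1.569, 0.0, -1.447]
wrist_force: [1.5, -0.8, 0.1]
finger_gap: 42.1
```

Call:
servo_tool([
  {"dp": [30, -10, -20], "turn": [0, 0, 0]},
  {"dp": [60, -20, -40], "turn": [0, 0, 0]},
  {"dp": [60, -20, -40], "turn": [0, 0, 0]},
  {"dp": [60, -20, -40], "turn": [0, 0, 0]},
])

```text
clock: 44.47
eef_pos: [489.6, -4.7, 260.8]
eef_rot: [-1.567, -0.0, -1.45]
wrist_force: [-0.2, 1.1, 0.2]
finger_gap: 42.7
```

```bash
python3 -c "
from hung import *
plan(500,0,250,-83)
c=cam('wrist');save(c,'w35');hung(c)
c=cam('top');save(c,'t35');c=cam('scene');save(c,'s35')"
```

```text
t 44.47 pos [489.6  -4.7 260.8] rot [-89.8  -0.  -83.1] gap 42.7 F [-0.2  1.1  0.2]
dp [-3.5, 10.9, 10.8] turn [-0.23, -0.05, 0.02] rows 0.4
108 tab [201.6 -42.2 -17.9  99.3 113.3]
108 ear [178.2 -42.   -2.2  78.5 135.1]
108 body [128.1 -49.2  -2.   78.5 134.5]
36 ear [172.7 -10.7  -6.8  31.9  40.6]
-36 tab [202.  -41.  -17.7 -44.5 -30.2]
-36 ear [177.4 -41.   -2.9 -65.5  -9.3]
-36 body [128.5 -48.8  -2.  -65.1  -9.5]
-108 tab [ 201.7  -42.4  -18.6 -115.9 -101.9]
-108 ear [ 178.4  -42.1   -2.1 -138.   -81.2]
-108 body [ 128.3  -49.3   -2.  -137.5  -81.2]
fin1 [[-114.3, 62.8], [49.7, 10.7], 90.0]
fin2 [[-114.3, -57.2], [49.8, 10.7], 89.9]
trays front mx [(-110, np.float64(-119.9)), (-95, np.float64(-119.9)), (-20, np.float64(-119.9)), (20, np.float64(-119.9)), (95, np.float64(-119.9)), (110, np.float64(-119.8))] my -117.69120899217026 122.9425226367368
```

View pics/w35.png

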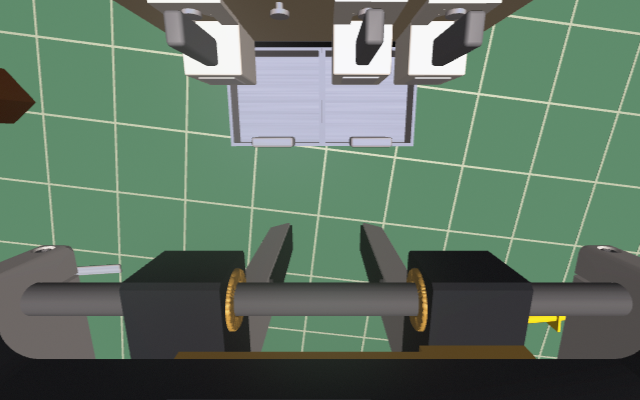

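View pics/s35.png

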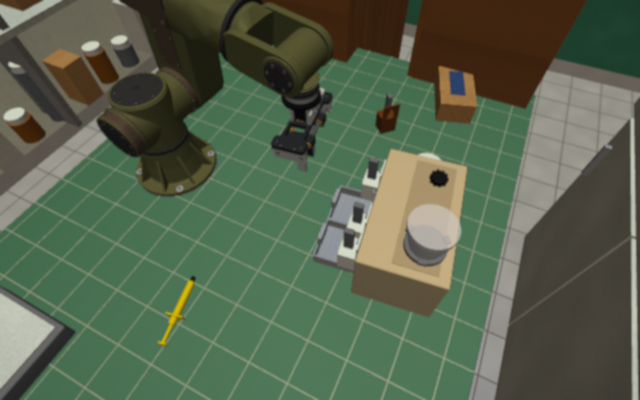

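Call:
servo_tool([
  {"dp": [20, -20, -30], "turn": [0, 0, 0]},
  {"dp": [40, -30, -60], "turn": [0, 0, 0]},
  {"dp": [60, -30, -80], "turn": [0, 0, 0]},
  {"dp": [60, -30, -80], "turn": [0, 0, 0]},
  {"dp": [60, -30, -80], "turn": [0, 0, 0]},
])

```text
clock: 45.03
eef_pos: [418.2, -72.4, 289.2]
eef_rot: [-1.569, 0.0, -1.447]
wrist_force: [1.1, 0.8, 1.0]
finger_gap: 42.2
```

Call:
servo_tool([
  {"dp": [0, 0, 0], "turn": [0, 0, 0]},
  {"dp": [0, 0, 0], "turn": [0, 0, 0]},
  {"dp": [0, 0, 0], "turn": [0, 0, 0]},
  {"dp": [0, 0, 0], "turn": [0, 0, 0]},
  {"dp": [0, 0, 0], "turn": [0, 0, 0]},
])

```text
clock: 45.45
eef_pos: [418.4, -72.0, 289.0]
eef_rot: [-1.57, 0.001, -1.446]
wrist_force: [-0.8, -0.2, 0.6]
finger_gap: 42.2
```

Call:
servo_tool([
  {"dp": [0, 0, 0], "turn": [0, 0, 0]},
  {"dp": [0, 0, 0], "turn": [0, 0, 0]},
  {"dp": [0, 0, 0], "turn": [0, 0, 0]},
  {"dp": [0, 0, 0], "turn": [0, 0, 0]},
  {"dp": [0, 0, 0], "turn": [0, 0, 0]},
])

```text
clock: 45.87
eef_pos: [418.4, -72.0, 289.0]
eef_rot: [-1.57, 0.001, -1.446]
wrist_force: [0.0, 1.3, 0.4]
finger_gap: 42.1
```

```bash
python3 -c "
from hung import *
c=cam('wrist');save(c,'w36');hung(c)
c=cam('top');save(c,'t36');hung(c)"
```

```text
fin1 [[-115.1, 62.5], [49.8, 11.6], 89.9]
fin2 [[-114.8, -57.6], [12.2, 48.6], 0.1]
trays front mx [(-110, np.float64(-120.8)), (-95, np.float64(-120.9)), (-20, np.float64(-120.7)), (20, np.float64(-120.7)), (95, np.float64(-120.9)), (110, np.float64(-120.8))] my -117.3234828195902 123.22955680259727
108 tab [202.7 -40.3 -17.1 100.4 113.8]
108 ear [179.2 -40.6  -2.   80.1 134. ]
108 body [128.5 -48.2  -2.1  79.3 135.2]
-36 tab [201.8 -39.7 -16.9 -43.9 -30. ]
-36 ear [177.5 -39.3  -2.1 -60.5  -9.1]
-36 body [129.  -47.6  -2.1 -64.7  -8.9]
-108 tab [ 202.2  -40.2  -17.3 -116.3 -101.9]
-108 ear [ 178.7  -40.8   -2.1 -137.7  -81.2]
-108 body [ 128.4  -48.    -2.4 -137.3  -80.9]
fin1 [[-113.3, 63.2], [11.9, 48.2], 0.7]
fin2 [[-113.4, -57.3], [11.9, 48.3], 0.4]
trays front mx [(-110, np.float64(-118.6)), (-95, np.float64(-119.5)), (-20, np.float64(-118.8)), (20, np.float64(-118.8)), (95, np.float64(-119.0)), (110, np.float64(-119.1))] my -117.2649011921225 122.74466455670107
```

View pics/t36.png

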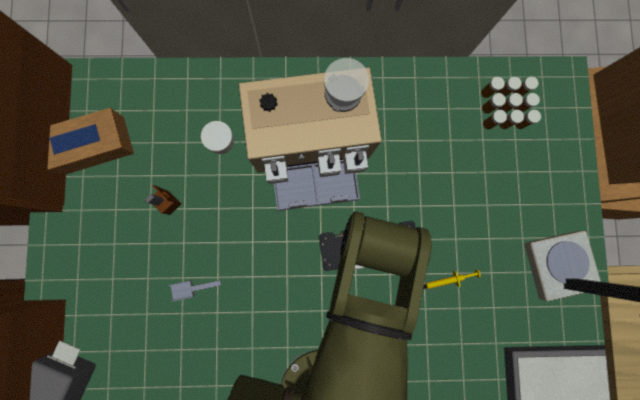

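Call:
servo_tool([
  {"dp": [0, 0, -10], "turn": [0, 0, 0]},
  {"dp": [0, 0, -20], "turn": [0, 0, 0]},
  {"dp": [0, 0, -20], "turn": [0, 0, 0]},
  {"dp": [0, 0, -20], "turn": [0, 0, 0]},
  {"dp": [0, 0, -20], "turn": [0, 0, 0]},
])

```text
clock: 46.38
eef_pos: [398.5, -74.6, 289.2]
eef_rot: [-1.569, 0.0, -1.447]
wrist_force: [-0.2, 0.3, -0.4]
finger_gap: 42.4
```

Call:
servo_tool([
  {"dp": [0, 0, 0], "turn": [0, 0, 0]},
  {"dp": [0, 0, 0], "turn": [0, 0, 0]},
  {"dp": [0, 0, 0], "turn": [0, 0, 0]},
  {"dp": [0, 0, 0], "turn": [0, 0, 0]},
  {"dp": [0, 0, 0], "turn": [0, 0, 0]},
])

```text
clock: 46.8
eef_pos: [398.6, -74.5, 289.1]
eef_rot: [-1.569, 0.001, -1.447]
wrist_force: [0.6, -1.1, 0.0]
finger_gap: 42.2
```

Call:
servo_tool([
  {"dp": [0, 0, 0], "turn": [0, 0, 0]},
  {"dp": [0, 0, 0], "turn": [0, 0, 0]},
  {"dp": [0, 0, 0], "turn": [0, 0, 0]},
  {"dp": [0, 0, 0], "turn": [0, 0, 0]},
  {"dp": [0, 0, 0], "turn": [0, 0, 0]},
])

```text
clock: 47.22
eef_pos: [398.6, -74.5, 289.1]
eef_rot: [-1.569, 0.0, -1.447]
wrist_force: [0.9, 0.1, -0.3]
finger_gap: 42.6
```

```bash
python3 -c "
from hung import *
c=cam('top');hung(c);W=cloud(c)
Z=W[...,2]
for lo,hi in ((8,45),(50,72)):
    mm=((Z>lo)&(Z<hi)).astype(np.uint8);n,l,st,ce=cv2.connectedComponentsWithStats(mm)
    for i in range(1,n):
        if 150<st[i,4]<900 and 150<ce[i,0]<500 and 100<ce[i,1]<310: print(np.round(ce[i]),st[i,4],np.round(np.median(W[l==i],0)))"
```

```text
108 tab [202.5 -40.8 -17.  100.1 114. ]
108 ear [178.9 -40.6  -2.2  80.1 134.1]
108 body [129.  -48.4  -3.4  79.3 135.2]
-36 tab [202.3 -39.8 -16.  -43.8 -30.2]
-36 ear [177.6 -39.8  -2.  -62.9  -9. ]
-36 body [128.9 -47.8  -2.3 -64.8  -8.7]
-108 tab [ 202.1  -40.3  -16.7 -116.7 -102.2]
-108 ear [ 178.3  -40.5   -2.1 -137.6  -81. ]
-108 body [ 128.5  -48.3   -2.1 -137.6  -80.9]
fin1 [[-113.7, 63.3], [48.3, 11.9], 90.0]
fin2 [[-113.3, -57.3], [12.0, 48.2], 0.0]
trays front mx [(-110, np.float64(-118.5)), (-95, np.float64(-119.2)), (-20, np.float64(-118.6)), (20, np.float64(-118.6)), (95, np.float64(-119.6)), (110, np.float64(-118.4))] my -117.23470571585047 122.75347618654776
[315. 187.] 513 [577.  16.  35.]
[452. 279.] 320 [ 314. -379.   20.]
[200. 287.] 205 [306. 345.  19.]
[216. 135.] 751 [732. 296.  58.]
[164. 202.] 221 [538. 435.  66.]
```

All is stable; bystanders are where they started.

```bash
python3 -c "
from cell import manip
print(manip.sign_off())"
```

```text
the job is handed in; nothing more can be done
None
```

I handed in the job at about 47 s with both trays home and all three white cassettes hung on screws 1, 3 and 4. `sign_off` reports no verdict, so everything below is from my own camera checks.

- **Mistake, then fixed:** My first tray placing was wrong. Tray2 was skewed by about 2°, with its right back corner roughly 4–5 mm off the face. I had already hung two cassettes before I saw it. I took both down to the counter, pushed tray2 square against the face and tray1, and pushed tray1 home. Only then did I hang the cassettes again.
- **Trays at the end:** Both trays' front walls lie in one line about 120 mm off the face, so the back walls are flush. The joint shows no gap. It sits about 3 mm left of the middle, against the 20 mm allowed.
- **Cassettes at the end:** The tops measure within about 1 mm of the locked height and the cassettes sit centred on their screws within about 1.5 mm. Each pull-down ended against a stop of about 20 N. I found no fourth white cassette in the views.
- **Bystanders:** The tub read within about 2 mm of its first position. The scoop and popper readings shifted by up to about 7 mm, which I take as measurement noise, since the arm never touched them. The brown look-alike was left alone.
- **Knocked tray:** I saw no tray knock, and the trays stayed put for about 2 s of waiting before I handed in.

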